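Sort the round-bottomed flasks into their own heating mantles

TASK

The three stoppered round-bottomed flasks have been left in the wrong heating mantles: put each one into the mantle of its own size, upright and fully down in the well. They cannot stand on the bare bench, so use the empty cork ring as the free place on the way. Do not tip a flask over or knock one against another, and leave the amber bottle, the beaker and the wash bottle where they stand.

Things in the scene. Friction and masses are not known exactly. Their poses are not given: they have to be found in the camera images.
- flask_small: Small round-bottomed flask, clear glass, ~60 g: ball 51 mm dia.; upright neck 22 mm dia., free to grip 56 to 86 mm above origin; rim 26 mm wide at 90 mm; white stopper head (stays in) 28 mm wide, up to 111 mm. Origin: lowest point of the ball; z up the neck. Starts upright deep in the large mantle, origin 30 mm high. Origin height when standing on the cork ring: 18.5 mm.
- flask_medium: Medium round-bottomed flask, clear glass, ~100 g: ball 64 mm dia.; upright neck 25 mm dia., free to grip 70 to 106 mm above origin; rim 29 mm wide at 110 mm; white stopper head (stays in) 31 mm wide, up to 131 mm. Origin: lowest point of the ball; z up the neck. Starts upright perched on the small mantle, origin 36.9 mm high. Origin height when standing on the cork ring: 22.1 mm.
- flask_large: Large round-bottomed flask, clear glass, ~160 g: ball 85 mm dia.; upright neck 29 mm dia., free to grip 91 to 136 mm above origin; rim 33 mm wide at 140 mm; white stopper head (stays in) 35 mm wide, up to 161 mm. Origin: lowest point of the ball; z up the neck. Starts upright perched on the medium mantle, origin 45 mm high. Origin height when standing on the cork ring: 24.4 mm.
- mantle_small: Small heating mantle, fixed, for the small flask: round aluminium housing 94 mm dia., 52.5 mm high, with a hemispherical well 55 mm dia., lined with off-white cloth, open above; knob panel, inlet and boss stand up to 12 mm out of its sides. Origin: on the axis at bench level; z up. Well bottom 25 mm above it: there the small flask's origin is when fully down.
- mantle_medium: Medium heating mantle, fixed, for the medium flask: round aluminium housing 110 mm dia., 62 mm high, with a hemispherical well 68 mm dia., lined with off-white cloth, open above; knob panel, inlet and boss stand up to 12 mm out of its sides. Origin: on the axis at bench level; z up. Well bottom 28 mm above it: there the medium flask's origin is when fully down.
- mantle_large: Large heating mantle, fixed, for the large flask: round aluminium housing 132 mm dia., 74.5 mm high, with a hemispherical well 89 mm dia., lined with off-white cloth, open above; knob panel, inlet and boss stand up to 12 mm out of its sides. Origin: on the axis at bench level; z up. Well bottom 30 mm above it: there the large flask's origin is when fully down.
- cork_ring: The empty cork ring, the free place where any one of the flasks can stand: brown cork, 110 mm outside, hole of 42 mm, 30 mm high. Origin: on its axis, at the bench; z up. It does not move.
- amber_bottle: A bystander, to be left alone: brown glass reagent bottle with a blue cap, 68 mm diameter, 145 mm high. Origin: centre of its underside.
- beaker: A bystander, to be left alone: empty glass beaker, 74 mm diameter, 95 mm high. Origin: centre of its underside.
- wash_bottle: A bystander, to be left alone: white plastic wash bottle, 60 mm diameter, 147 mm high to the top of its cap, with a thin bent spout rising to 171 mm and reaching 53 mm out from its axis along its +x. Origin: centre of its underside.
Mind the look-alikes: they are no part of the job. Leave any pink look-alike of the flask_large alone. Leave any yellow look-alike of the mantle_medium alone.

How it is judged (in metres and radians):
At the end, for the whole second after the job is handed in: The small, medium and large flask stand in the small, medium and large mantle: each flask's origin within 12 mm of its mantle's axis and no more than 6 mm above the bottom of the well, upright within 0.2 rad (11 degrees), released and at rest (horizontal distance between flask_small and mantle_small below 0.012 m and z of flask_small in the frame of mantle_small below 0.031 m and angle between each of flask_small, flask_medium, flask_large's own z axis and vertical below 0.2 rad and linear speed of each of flask_small, flask_medium, flask_large below 0.02 m/s and angular speed of each of flask_small, flask_medium, flask_large below 0.15 rad/s and horizontal distance between flask_medium and mantle_medium below 0.012 m and z of flask_medium in the frame of mantle_medium below 0.034 m and horizontal distance between flask_large and mantle_large below 0.012 m and z of flask_large in the frame of mantle_large below 0.036 m); the robot touches nothing.
It fails at once if a flask is tipped over (more than 40 degrees from upright) (angle between any of flask_small, flask_medium, flask_large's own z axis and vertical above 0.7 rad).
It fails at once if a flask is put down on the bare bench (height (world z) of any of flask_small, flask_medium, flask_large below 0.008 m).
It fails at once if one flask knocks against another (more than 1 N) (contact force between flask_small and flask_medium above 1 N or contact force between any of flask_small, flask_medium and flask_large above 1 N).
It fails at once if the amber bottle, the beaker or the wash bottle is shifted more than 20 mm or knocked over (distance of any of amber_bottle, beaker, wash_bottle from where it was at the start of the episode above 0.02 m or angle between any of amber_bottle, beaker, wash_bottle's own z axis and vertical above 0.35 rad).
It also fails if it takes over 102 s, if anything falls off the work surface, if the arm or the gripper's body presses on something with over 40 N, if the wrist force passes 120 N, or if a joint passes its speed limit or range.

ROBOT

A 6-joint arm with a two-finger parallel gripper is mounted at the origin on the work surface. World frame = base frame: x ahead of the robot, y to its left, z up, the work surface at z = 0. Lengths are in m, angles in degrees, forces in N, time in s.
With the tool pointing down it reaches from about 0.375 to 0.9 m from the base axis. Payload 3.1 kg.
Tool frame: the origin (TCP) lies at the very end of the fingers, on their centre line; the grasp point (between the pads) lies 19 mm behind it (bot.tcp_to_grasp is the distance from the TCP to the grasp point, in m); z points along the fingers, y is the direction in which the jaws open and shut (so a half turn about z gives the same grasp; the last joint's range is limited). The gripper opens to 87 mm and grips with 3 to 60 N. Pads are 19 mm wide; open, the fingers measure 117 mm over their backs; the gripper's body (75 mm by 190 mm) begins 51 mm behind the grasp point.
Start: joints at [59.731, 30.224, 82.088, -0, 67.689, -10.227], TCP at [0.214, 0.587, 0.223] pointing down, gripper open.
Joint ranges: [-176.69, 176.69], [-43.24, 126.21], [12.49, 139.97], [-82, 262], [0, 151.66], [-163.58, 163.58]. Speed limits (degrees/s): [159.86, 159.86, 180, 180, 180, 180].

INTERFACE

Orientations are given as a 3x3 rotation matrix whose columns are the frame's x, y, z axes.
In Python, from rig import telemetry, eyes, order, bot gives the robot as it stands. The module is installed in compiled form; this text tells all that it offers.
- The arm moves only by the tool servo_tool, never from a script. Its argument "targets" is a list of rows, each a list of 2 entries, a list of its own where there are three numbers: the shift along the tool's x, y, z in m, then the turn, a rotation vector about the tool's x, y, z in rad. In form: [[[tx, ty, tz], [wx, wy, wz]], ...]. A call has 1 to 12 rows; each row is the pose to reach, as a shift and turn from the pose commanded when the call began, along the tool's axes at that moment; what a row does not reach only later rows make up. A row lasts 1/8 s, in which the tool goes at most 62.5 mm and 10.7 degrees, less where a joint would pass 70% of its speed; a pose out of reach is approached as far as the arm can. A call with a gripper value outside its range is refused whole. "gripper" is the finger opening in m, from 0 to 0.087, set as the call begins (left out, the last holds). The fingers move at their own pace and stop on an object; the grip force is fixed at half the most. Time passes only in rows, so rows that repeat a pose let the fingers close. It gives the time, the measured TCP pose, the force and the opening at its end, in the units of the state.
- telemetry.read_state(): the state, without advancing time (a new reading comes with each control period).
- eyes.capture(name): name is "side" or "top" or "wrist"; returns a dict with "pixels" (480x640x3 uint8, blue, green, red), "intrinsics" (3x3 intrinsics, pixels), "k1" (the pictures are not rectified: a ray, as slopes to the right and down, at radius r is drawn at 1 + k1 r^2 times it, then the intrinsics apply), "extrinsics" (4x4, takes a point from camera to world coordinates); the wrist camera has in their place "T_tool_cam" (4x4, takes a point from camera to tool coordinates, whose origin is the TCP and whose axes are the flange's). Camera axes: x right, y down, z forward; pixel columns grow to the right and rows downward; lengths in m; the calibration is good to about 2 mm. A picture is of the moment at which its call begins: read the wrist's pose just before it. There is no depth.
- order.hand_in(): hands the job in, once; it reports no verdict.
The state is a dict: "time_s": time; "joint_positions": joint angles; "qvel": joint speeds; "tau": joint torques, N m; "position": TCP position; "tcp_rot": TCP orientation; "force": force on the tool from outside, world axes, zero at the start; "moment": the same for the moment, N m; "opening": opening from 0.0 (shut) to 1.0 (fully open).
Only numpy, scipy, OpenCV 4.12 (cv2) and the standard library are available. Lean on these libraries where they do the work, as an engineer would, in place of code of your own. Each camera call takes 0.05 s, during which the arm holds its last target. There are 200 camera calls.

## Working session

There is one attempt and no reset: what is moved stays moved. The work goes in short steps, Python scripts to look and compute and a tool call to move; the robot and the scene stay as the last step left them, time stands still between calls to the robot, and variables do not carry over. Pictures are saved under pics/ and viewed, about 12 in all and at most 16, crops included, and the job is handed in when it is done.

Besides the shell and the picture viewer there is one more tool, called after "Emit:" by a JSON object that holds its "api" and its "payload", one argument or row to a line. servo_tool: Moves the arm, as the interface text tells. Its arguments: {"type":"object","properties":{"targets":{"type":"array","items":{"type":"array"}},"gripper":{"type":"number"}},"required":["targets"]}

```bash
mkdir -p pics; cat > h.py <<'E'
import numpy as np, cv2
from rig import telemetry, eyes, order, bot
def ray(c,u,v,T=None):
    K=c["intrinsics"];x=(u-K[0][2])/K[0][0];y=(v-K[1][2])/K[1][1]
    rd=np.hypot(x,y);r=rd
    for _ in range(20): r=rd/(1+c["k1"]*r*r)
    s=r/rd if rd>0 else 1
    E=np.array(c["extrinsics"]) if T is None else T
    d=E[:3,:3]@np.array([x*s,y*s,1]);return E[:3,3],d
def onz(c,u,v,z,T=None):
    o,d=ray(c,u,v,T);return o+d*(z-o[2])/d[2]
def proj(c,p,T=None):
    E=np.array(c["extrinsics"]) if T is None else T
    q=E[:3,:3].T@(np.array(p)-E[:3,3]);x,y=q[:2]/q[2];s=1+c["k1"]*(x*x+y*y);K=c["intrinsics"]
    return np.array([K[0][0]*x*s+K[0][2],K[1][1]*y*s+K[1][2]])
def tool():
    s=telemetry.read_state();T=np.eye(4);T[:3,:3]=s["tcp_rot"];T[:3,3]=s["position"];return T
E
python3 - <<'E'
from h import *
import pickle
print(telemetry.read_state()["time_s"],tool().round(3).tolist())
for n in("top","side","wrist"):
    c=eyes.capture(n);cv2.imwrite(f"pics/{n}0.png",c["pixels"]);pickle.dump(c,open(n+"0.pkl","wb"))
    print(n,np.round(c["intrinsics"],1).tolist(),c["k1"],np.round(c.get("extrinsics",c.get("T_tool_cam")),3).tolist())
E
```

```text
0.0 [[-0.939, 0.343, -0.001, 0.214], [0.343, 0.939, -0.002, 0.587], [0.0, -0.002, -1.0, 0.222], [0.0, 0.0, 0.0, 1.0]]
top [[472.6, 0.0, 325.0], [0.0, 472.6, 235.2], [0.0, 0.0, 1.0]] -0.12845935909645906 [[0.018, -0.981, 0.195, 0.272], [-1.0, -0.017, 0.007, -0.065], [-0.004, -0.195, -0.981, 0.964], [0.0, 0.0, 0.0, 1.0]]
side [[445.7, 0.0, 317.7], [0.0, 445.7, 241.0], [0.0, 0.0, 1.0]] -0.07035696155214831 [[0.881, -0.251, 0.4, 0.145], [-0.472, -0.46, 0.752, -0.72], [-0.005, -0.852, -0.524, 0.524], [0.0, 0.0, 0.0, 1.0]]
wrist [[411.7, 0.0, 324.3], [0.0, 411.7, 232.9], [0.0, 0.0, 1.0]] -0.08162978364040045 [[-0.0, -0.962, -0.273, 0.075], [1.0, -0.0, -0.0, -0.001], [-0.0, -0.273, 0.962, -0.162], [0.0, 0.0, 0.0, 1.0]]
```

View pics/top0.png

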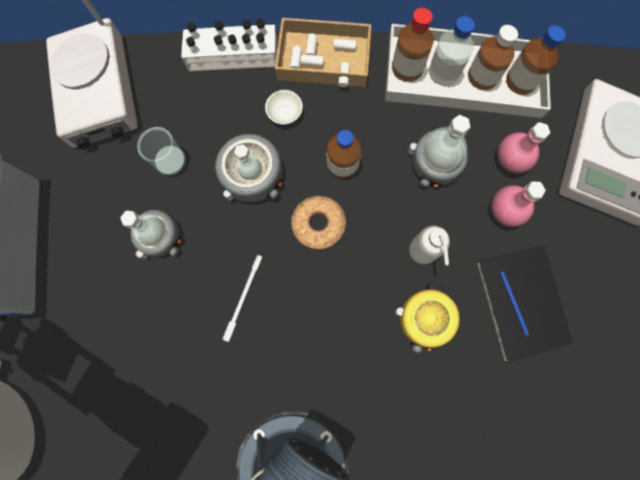

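View pics/side0.png

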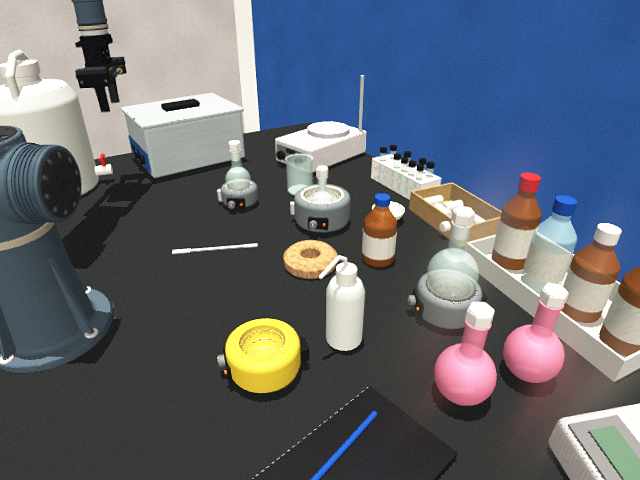

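Both views show the layout. In top view, the small flask is in the large mantle (~248,168), the medium on the small mantle (~152,235), and the large on the medium mantle (~440,155). The cork ring is at (318,222), with the amber bottle just above it at (344,155). The pink flasks and yellow mantle are decoys.

```bash
python3 - <<'E'
from h import *
import pickle
t=pickle.load(open("top0.pkl","rb"));s=pickle.load(open("side0.pkl","rb"))
a=cv2.resize(t["pixels"][80:280,110:310],(400,400),interpolation=cv2.INTER_CUBIC)
b=cv2.resize(t["pixels"][80:280,310:510],(400,400),interpolation=cv2.INTER_CUBIC)
cv2.imwrite("pics/topc.png",np.hstack([a,b]))
P=s["pixels"]
a=cv2.resize(P[130:280,200:350],(400,400),interpolation=cv2.INTER_CUBIC)
b=cv2.resize(P[190:340,380:530],(400,400),interpolation=cv2.INTER_CUBIC)
cv2.imwrite("pics/sidec.png",np.hstack([a,b]))
hs=cv2.cvtColor(t["pixels"],cv2.COLOR_BGR2HSV)
def blobs(m,lo):
    n,l,st,ce=cv2.connectedComponentsWithStats(m.astype(np.uint8))
    return [(st[i,:].tolist(),ce[i].round(1).tolist()) for i in range(1,n) if st[i,4]>lo]
m=(hs[...,1]<40)&(hs[...,2]>190); m[:90]=0;m[:, :110]=0
for b in blobs(m,40):print("top white",b)
hs2=cv2.cvtColor(P,cv2.COLOR_BGR2HSV);m=(hs2[...,1]<40)&(hs2[...,2]>190);m[:, :200]=0;m[:140]=0
for b in blobs(m,30):print("side white",b)
m=(hs[...,0]>5)&(hs[...,0]<22)&(hs[...,1]>60)&(hs[...,2]>110);m[:180]=0
for b in blobs(m,500):
    print("cork",b,onz(t,*b[1],0.03))
E
```

```text
top white ([110, 90, 15, 30, 366], [116.0, 103.8])
top white ([266, 90, 36, 34, 941], [283.4, 106.6])
top white ([388, 90, 162, 19, 1315], [485.1, 96.1])
top white ([570, 90, 70, 126, 4460], [610.7, 135.1])
top white ([453, 115, 17, 17, 213], [460.7, 123.4])
top white ([533, 123, 17, 15, 173], [541.1, 129.9])
top white ([434, 131, 29, 28, 376], [444.7, 146.0])
top white ([221, 139, 51, 49, 1069], [247.0, 162.8])
top white ([156, 147, 16, 15, 56], [164.4, 155.0])
top white ([528, 182, 17, 16, 206], [536.0, 189.4])
top white ([121, 211, 15, 15, 163], [128.0, 217.8])
top white ([133, 215, 21, 26, 196], [144.8, 228.7])
top white ([422, 227, 27, 38, 534], [435.7, 240.6])
top white ([224, 256, 37, 85, 351], [240.7, 301.4])
top white ([254, 430, 11, 9, 52], [258.1, 433.1])
side white ([228, 140, 14, 21, 190], [234.5, 148.7])
side white ([275, 140, 91, 68, 2438], [322.8, 167.8])
side white ([371, 154, 71, 45, 1486], [400.9, 174.8])
side white ([291, 159, 20, 13, 86], [302.0, 166.3])
side white ([223, 167, 31, 26, 393], [236.5, 178.3])
side white ([424, 195, 61, 46, 936], [456.8, 214.6])
side white ([389, 201, 16, 18, 182], [396.2, 208.9])
side white ([441, 221, 10, 10, 61], [445.9, 225.1])
side white ([597, 223, 25, 22, 381], [609.2, 233.2])
side white ([467, 227, 108, 82, 2639], [532.9, 263.6])
side white ([367, 235, 29, 25, 497], [380.0, 247.9])
side white ([200, 243, 58, 8, 149], [229.9, 246.4])
side white ([430, 248, 49, 48, 1510], [454.4, 269.5])
side white ([319, 255, 46, 96, 2727], [344.4, 304.9])
side white ([573, 283, 42, 36, 870], [594.6, 298.5])
side white ([427, 287, 68, 41, 692], [474.5, 310.2])
side white ([560, 311, 80, 69, 661], [611.4, 348.9])
side white ([621, 313, 19, 32, 336], [632.9, 331.5])
side white ([559, 403, 81, 77, 1429], [603.1, 427.7])
cork ([291, 196, 55, 53, 2044], [318.1, 222.1]) [ 0.4841115  -0.04357951  0.03      ]
```

View pics/topc.png

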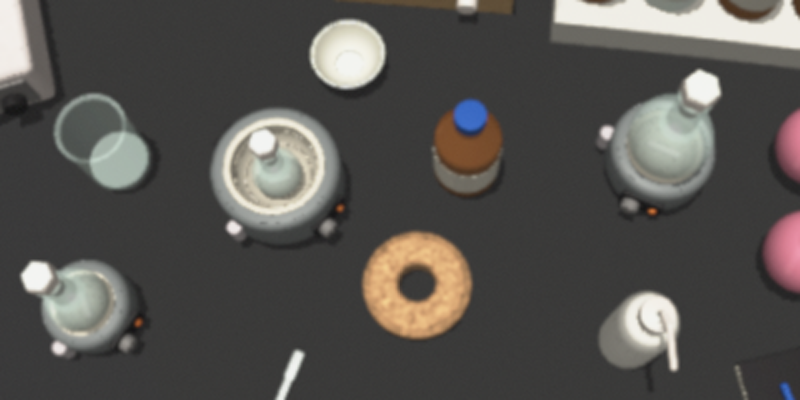

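View pics/sidec.png

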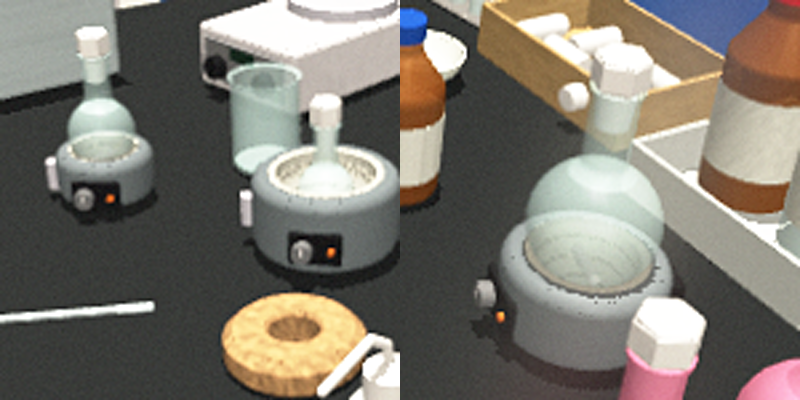

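```bash
python3 - <<'E'
from h import *
import pickle
t=pickle.load(open("top0.pkl","rb"));s=pickle.load(open("side0.pkl","rb"))
for n,a,b,zt in(("small",(241.3,151.5),(322.2,171.2),.141),("med",(128,217.8),(234.3,146.5),.168),("large",(460.7,123.4),(463.3,215.5),.206)):
    o1,d1=ray(t,*a);o2,d2=ray(s,*b)
    k=np.linalg.lstsq(np.c_[d1,-d2],o2-o1,rcond=None)[0]
    p,q=o1+k[0]*d1,o2+k[1]*d2
    print(n,"topray",onz(t,*a,zt-.006).round(4),"tri",((p+q)/2).round(4),"gap",np.linalg.norm(p-q).round(4),"r",np.hypot(*p[:2]).round(3))
print("mantleL",onz(t,247,163,.0745).round(4),[onz(t,u,v,.0745).round(3)[:2].tolist() for u,v in((221,163),(272,163),(247,139),(247,188))])
for n,(u,v),z in(("beaker rim",(155.5,144),.095),("beaker base",(170,159.5),.0),("amber cap",(345,138),.142),("wash cap",(435,238),.147)):print(n,onz(t,u,v,z).round(3))
# flask ball centres: top-view rough
for n,(u,v),z in(("med ball",(150.5,230),.069),("large ball",(443,149),.0875)):print(n,onz(t,u,v,z).round(3))
E
```

```text
small topray [0.5933 0.1006 0.135 ] tri [0.5943 0.101  0.1329] gap 0.0004 r 0.603
med topray [0.4566 0.2937 0.162 ] tri [0.4577 0.2973 0.1542] gap 0.0013 r 0.546
large topray [ 0.6284 -0.2946  0.2   ] tri [ 0.6281 -0.2944  0.1986] gap 0.002 r 0.695
mantleL [0.5924 0.0998 0.0745] [[0.592, 0.152], [0.593, 0.05], [0.644, 0.103], [0.54, 0.097]]
beaker rim [0.624 0.284 0.095]
beaker base [0.626 0.285 0.   ]
amber cap [ 0.62  -0.093  0.142]
wash cap [ 0.432 -0.254  0.147]
med ball [0.454 0.286 0.069]
large ball [ 0.624 -0.29   0.088]
```

Emit:
{"api": "servo_tool", "payload": {
  "targets": [
    [[0, 0, -0.05], [0, 0, 0]],
    [[-0.523, -0.327, -0.04], [0, 0, -0.35]],
    [[-0.523, -0.327, -0.04], [0, 0, -0.35]],
    [[-0.523, -0.327, -0.04], [0, 0, -0.35]],
    [[-0.523, -0.327, -0.04], [0, 0, -0.35]],
    [[-0.523, -0.327, -0.04], [0, 0, -0.35]],
    [[-0.523, -0.327, -0.04], [0, 0, -0.35]],
    [[-0.523, -0.327, -0.04], [0, 0, -0.35]],
    [[-0.523, -0.327, -0.04], [0, 0, -0.35]],
    [[-0.523, -0.327, -0.04], [0, 0, -0.35]],
    [[-0.523, -0.327, -0.04], [0, 0, -0.35]],
    [[-0.523, -0.327, -0.04], [0, 0, -0.35]]
  ],
  "gripper": 0.08
}}

```text
time_s: 1.65
position: [0.5959, 0.0969, 0.2619]
tcp_rot: [[-1.0, 0.005, 0.001], [0.005, 1.0, -0.001], [-0.001, -0.001, -1.0]]
force: [-0.5, 0.8, 0.3]
opening: 0.918
```

```bash
cat > w.py <<'E'
from h import *
import pickle,sys
T=tool();c=eyes.capture("wrist");W=T@np.array(c["T_tool_cam"]);c["extrinsics"]=W
n=sys.argv[1];pickle.dump(c,open(n+".pkl","wb"));cv2.imwrite(f"pics/{n}.png",c["pixels"])
s=telemetry.read_state();print(s["time_s"],T[:3].round(4).tolist(),s["opening"],np.round(s["joint_positions"],1),np.round(s["force"],1))
E
python3 w.py w1
```

```text
1.7 [[-1.0, 0.0054, 0.001, 0.5959], [0.0054, 1.0, -0.0009, 0.0969], [-0.0011, -0.0009, -1.0, 0.2619]] 0.9222281587475974 [ -1.2  26.1  82.8   0.   71.1 -91. ] [-0.1  1.2  0. ]
```

View pics/w1.png

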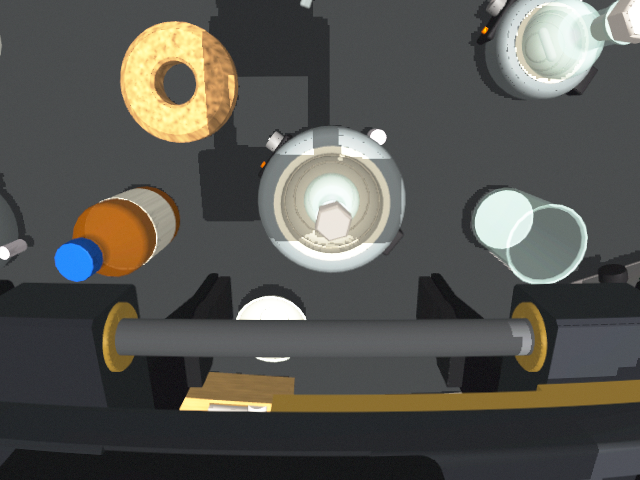

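The wrist view shows the large mantle's well centred at about (332,199), with the small flask's stopper at (333,221). The ring's hole is at (180,83).

```bash
python3 - <<'E'
from h import *
import pickle
c=pickle.load(open("w1.pkl","rb"));I=c["pixels"];h=cv2.cvtColor(I,cv2.COLOR_BGR2HSV)
m=((h[...,0]>5)&(h[...,0]<25)&(h[...,1]>70)&(h[...,2]>60)).astype(np.uint8);m[:,260:]=0;m[160:]=0
cs,hi=cv2.findContours(cv2.morphologyEx(m,cv2.MORPH_CLOSE,np.ones((5,5))),cv2.RETR_CCOMP,cv2.CHAIN_APPROX_NONE)
for k,q in enumerate(cs):
    if len(q)>60:
        (u,v),ax,_=cv2.fitEllipse(q);print("ring","hole" if hi[0][k][3]>=0 else "outer",(u,v),ax,onz(c,u,v,.03).round(4))
g=cv2.GaussianBlur(I,(3,3),0)
# housing outline / blue-tinted grey vs cloth (b<=r)
d=g[...,0].astype(int)-g[...,2]
print("row199 b-r",[(x,int(d[199,x]),int(g[199,x,1])) for x in range(255,300,3)])
print("row199 b-r",[(x,int(d[199,x]),int(g[199,x,1])) for x in range(375,412,3)])
print("col332",[(y,int(d[y,332]),int(g[y,332,1])) for y in list(range(122,165,3))+list(range(230,275,3))])
print("stopper",onz(c,333,221,.138).round(4))
print("cloth", [onz(c,u,v,.0745).round(4)[:2].tolist() for u,v in((274,199),(391,199),(332,146),(332,248))])
E
```

```text
ring outer (178.4112548828125, 81.75830841064453) (115.22501373291016, 123.31961059570312) [ 0.4881 -0.0375  0.03  ]
ring hole (172.2421875, 113.82044219970703) (17.919099807739258, 25.6622371673584) [ 0.5167 -0.0457  0.03  ]
ring hole (192.78408813476562, 117.50421142578125) (22.319904327392578, 27.94122886657715) [ 0.5205 -0.0264  0.03  ]
ring hole (179.26437377929688, 83.39958953857422) (32.90915298461914, 40.83079528808594) [ 0.4896 -0.0368  0.03  ]
row199 b-r [(255, 3, 46), (258, 5, 88), (261, 4, 115), (264, 6, 124), (267, 6, 126), (270, 7, 127), (273, -6, 154), (276, -29, 207), (279, -28, 204), (282, -19, 139), (285, -23, 149), (288, -23, 162), (291, -24, 169), (294, -26, 161), (297, -25, 182)]
row199 b-r [(375, -22, 159), (378, -25, 153), (381, -19, 139), (384, -27, 200), (387, -28, 207), (390, -7, 155), (393, 5, 127), (396, 7, 126), (399, 6, 123), (402, 10, 178), (405, 5, 116), (408, 3, 77), (411, 3, 78)]
col332 [(122, 3, 77), (125, 4, 74), (128, 6, 109), (131, 5, 124), (134, 7, 135), (137, 6, 138), (140, 7, 136), (143, 7, 135), (146, -19, 191), (149, -28, 208), (152, -25, 184), (155, -22, 150), (158, -19, 147), (161, -24, 158), (164, -23, 165), (230, -14, 231), (233, -14, 231), (236, -14, 231), (239, -19, 212), (242, -27, 208), (245, -28, 221), (248, -31, 206), (251, -25, 173), (254, -3, 252), (257, 0, 255), (260, -1, 245), (263, 9, 221), (266, 9, 214), (269, 9, 195), (272, 5, 116)]
stopper [0.5937 0.1024 0.138 ]
cloth [[0.59, 0.0527], [0.5905, 0.1539], [0.5452, 0.1029], [0.6347, 0.1028]]
```

```bash
python3 -c "
from h import *
s=telemetry.read_state();print(s['time_s'],s['position'],s['qvel'])"
```

```text
1.7 [0.59395403 0.09901468 0.2617648 ] [ 2.83482492 -1.24498679  2.32763837  0.75210764  0.72046296  0.14927677]
```

Emit:
{"api": "servo_tool", "payload": {
  "targets": [
    [[0, 0, 0.04], [0, 0, 0]],
    [[0, 0, 0.07], [0, 0, 0]],
    [[0, 0, 0.07], [0, 0, 0]],
    [[0, 0, 0.07], [0, 0, 0]]
  ]
}}

```text
time_s: 2.2
position: [0.5936, 0.1017, 0.1937]
tcp_rot: [[-1.0, -0.002, 0.001], [-0.002, 1.0, 0.0], [-0.001, 0.0, -1.0]]
force: [0.4, -0.2, -0.0]
opening: 0.921
```

Emit:
{"api": "servo_tool", "payload": {
  "targets": [
    [[0, 0, 0.03], [0, 0, 0]],
    [[0, 0, 0.06], [0, 0, 0]],
    [[0, 0, 0.085], [0, 0, 0]],
    [[0, 0, 0.1], [0, 0, 0]],
    [[0, 0, 0.106], [0, 0, 0]],
    [[0, 0, 0.106], [0, 0, 0]],
    [[0, 0, 0.106], [0, 0, 0]]
  ]
}}

```text
time_s: 3.08
position: [0.5942, 0.1007, 0.0876]
tcp_rot: [[-1.0, -0.0, 0.002], [-0.0, 1.0, -0.0], [-0.002, -0.0, -1.0]]
force: [0.8, 0.3, 0.3]
opening: 0.916
```

Emit:
{"api": "servo_tool", "payload": {
  "targets": [
    [[0, 0, 0], [0, 0, 0]],
    [[0, 0, 0], [0, 0, 0]],
    [[0, 0, 0], [0, 0, 0]],
    [[0, 0, 0], [0, 0, 0]],
    [[0, 0, 0], [0, 0, 0]],
    [[0, 0, 0], [0, 0, 0]]
  ],
  "gripper": 0.0
}}

```text
time_s: 3.82
position: [0.5934, 0.1007, 0.0865]
tcp_rot: [[-1.0, -0.0, -0.0], [-0.0, 1.0, 0.0], [0.0, 0.0, -1.0]]
force: [0.3, 0.8, -0.8]
opening: 0.32
```

Emit:
{"api": "servo_tool", "payload": {
  "targets": [
    [[0, 0, 0], [0, 0, 0]],
    [[0, 0, 0], [0, 0, 0]],
    [[0, 0, 0], [0, 0, 0]]
  ]
}}

```text
time_s: 4.2
position: [0.5934, 0.1007, 0.0865]
tcp_rot: [[-1.0, -0.0, -0.0], [-0.0, 1.0, 0.0], [0.0, 0.0, -1.0]]
force: [-0.1, 0.4, -0.1]
opening: 0.287
```

Emit:
{"api": "servo_tool", "payload": {
  "targets": [
    [[0, 0, 0], [0, 0, 0]],
    [[0, 0, 0], [0, 0, 0]],
    [[0, 0, -0.01], [0, 0, 0]],
    [[0, 0, -0.02], [0, 0, 0]],
    [[0, 0, -0.04], [0, 0, 0]],
    [[0, 0, -0.06], [0, 0, 0]],
    [[0, 0, -0.08], [0, 0, 0]],
    [[0, 0, -0.1], [0, 0, 0]],
    [[0, 0, -0.12], [0, 0, 0]],
    [[0, 0, -0.12], [0, 0, 0]],
    [[0, 0, -0.12], [0, 0, 0]]
  ]
}}

```text
time_s: 5.58
position: [0.5929, 0.1007, 0.2063]
tcp_rot: [[-1.0, -0.0, -0.001], [-0.0, 1.0, -0.0], [0.001, -0.0, -1.0]]
force: [-0.5, 0.2, -1.0]
opening: 0.289
```

```bash
python3 w.py w2; python3 - <<'E'
from h import *
import pickle
c=pickle.load(open("w2.pkl","rb"));s=eyes.capture("side");pickle.dump(s,open("s2.pkl","wb"))
p=proj(s,tool()[:3,3]).astype(int);print(p)
a=cv2.resize(s["pixels"][max(0,p[1]-70):p[1]+80,p[0]-80:p[0]+70],(400,400));b=cv2.resize(c["pixels"],(533,400))
cv2.imwrite("pics/v2.png",np.hstack([a,b])[:,:800])
E
```

```text
5.625 [[-1.0, -0.0002, -0.0006, 0.5929], [-0.0002, 1.0, -0.0, 0.1007], [0.0006, -0.0, -1.0, 0.2063]] 0.286335126710113 [ -1.   29.5  86.6  -0.   64.  -91. ] [ 0.   0.6 -1.1]
[321 140]
```

View pics/v2.png

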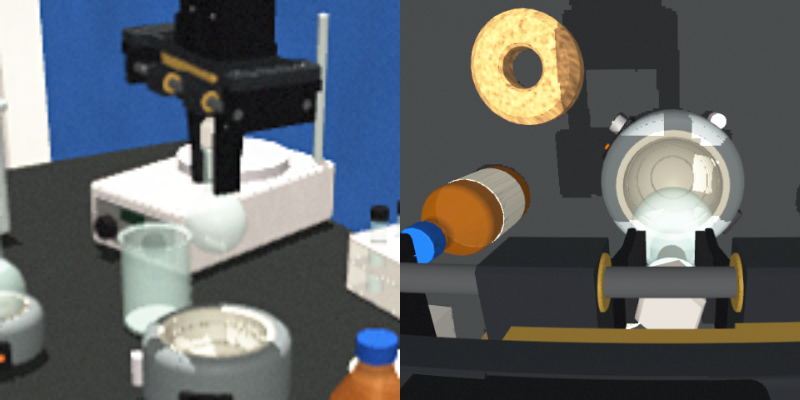

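Flask held upright and clear of the mantle. The ring's hole shows at about (148,80) in the full wrist picture.

```bash
python3 - <<'E'
from h import *
import pickle
c=pickle.load(open("w2.pkl","rb"));I=c["pixels"];h=cv2.cvtColor(I,cv2.COLOR_BGR2HSV)
m=((h[...,0]>5)&(h[...,0]<25)&(h[...,1]>70)&(h[...,2]>60)).astype(np.uint8);m[:,240:]=0;m[160:]=0
cs,hi=cv2.findContours(cv2.morphologyEx(m,cv2.MORPH_CLOSE,np.ones((5,5))),cv2.RETR_EXTERNAL,cv2.CHAIN_APPROX_NONE)
q=max(cs,key=len);(u,v),ax,_=cv2.fitEllipse(q);print((u,v),ax,onz(c,u,v,.03).round(4));print("hole guess",onz(c,148,79,.03))
t=pickle.load(open("top0.pkl","rb"));g=t["pixels"][200:245,295:342];gr=cv2.cvtColor(g,cv2.COLOR_BGR2GRAY)
n,l,st,ce=cv2.connectedComponentsWithStats((gr<85).astype(np.uint8))
for i in range(1,n):
  if 80<st[i,4]<500: print(st[i],ce[i]+[295,200],onz(t,*(ce[i]+[295,200]),.028))
E
```

```text
(152.2576141357422, 79.86355590820312) (132.34873962402344, 142.71774291992188) [ 0.4881 -0.0363  0.03  ]
hole guess [ 0.48735006 -0.03969804  0.03      ]
[ 14  13  18  17 241] [317.87551867 221.15352697] [ 0.4865295  -0.04303552  0.028     ]
```

Emit:
{"api": "servo_tool", "payload": {
  "targets": [
    [[0.01, -0.014, 0], [0, 0, 0]],
    [[0.03, -0.04, 0], [0, 0, 0]],
    [[0.05, -0.067, 0], [0, 0, 0]],
    [[0.07, -0.094, 0], [0, 0, 0]],
    [[0.09, -0.12, 0], [0, 0, 0]],
    [[0.102, -0.137, 0], [0, 0, 0]],
    [[0.106, -0.142, 0], [0, 0, 0]],
    [[0.106, -0.142, 0], [0, 0, 0]],
    [[0.106, -0.142, 0.02], [0, 0, 0]],
    [[0.106, -0.142, 0.04], [0, 0, 0]],
    [[0.106, -0.142, 0.05], [0, 0, 0]],
    [[0.106, -0.142, 0.05], [0, 0, 0]]
  ]
}}

```text
time_s: 7.18
position: [0.4873, -0.0408, 0.156]
tcp_rot: [[-1.0, -0.001, -0.001], [-0.001, 1.0, 0.0], [0.001, 0.0, -1.0]]
force: [-0.1, -0.2, -1.1]
opening: 0.288
```

```bash
python3 w.py w3; python3 - <<'E'
from h import *
import pickle
c=pickle.load(open("w3.pkl","rb"));I=c["pixels"];h=cv2.cvtColor(I,cv2.COLOR_BGR2HSV)
m=((h[...,0]>5)&(h[...,0]<25)&(h[...,1]>70)&(h[...,2]>60)).astype(np.uint8);m[300:]=0
for r in range(60,300,20):
    x=np.where(m[r])[0]
    if len(x)>20: print(r,x[0],x[-1],[onz(c,u,r,.03)[:2].round(4).tolist() for u in(x[0],x[-1])])
x=np.where(m.any(1))[0];print(x[0]); 
t=eyes.capture("top");p=proj(t,[.487,-.041,.05]).astype(int)
a=cv2.resize(t["pixels"][p[1]-60:p[1]+60,p[0]-60:p[0]+60],(300,300));cv2.imwrite("pics/v3.png",np.hstack([cv2.resize(I,(400,300)),a]))
E
```

```text
7.225 [[-1.0, -0.0009, -0.0014, 0.4873], [-0.0009, 1.0, 0.0005, -0.0408], [0.0014, 0.0005, -1.0, 0.156]] 0.2850072201752592 [ -17.9   25.7  105.1    0.    49.2 -108. ] [ 0.2 -0.5 -0.4]
160 280 366 [[0.4415, -0.0722], [0.4415, -0.0124]]
180 261 385 [[0.4555, -0.086], [0.4555, 0.0013]]
200 252 394 [[0.4698, -0.093], [0.4698, 0.0083]]
220 249 397 [[0.4845, -0.0958], [0.4845, 0.0112]]
240 253 394 [[0.4996, -0.0936], [0.4996, 0.0097]]
260 263 384 [[0.5152, -0.0869], [0.5151, 0.003]]
1
```

View pics/v3.png

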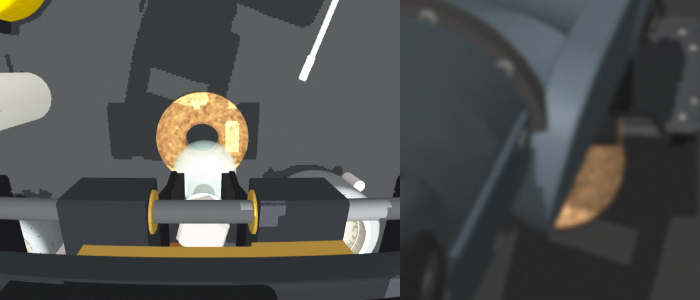

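Held flask sits over the ring, whose centre measures (0.486, -0.042); TCP is within 1.5 mm.

Emit:
{"api": "servo_tool", "payload": {
  "targets": [
    [[0.001, -0.001, 0.015], [0, 0, 0]],
    [[0.001, -0.001, 0.035], [0, 0, 0]],
    [[0.001, -0.001, 0.055], [0, 0, 0]],
    [[0.001, -0.001, 0.068], [0, 0, 0]],
    [[0.001, -0.001, 0.075], [0, 0, 0]],
    [[0.001, -0.001, 0.08], [0, 0, 0]],
    [[0.001, -0.001, 0.081], [0, 0, 0]],
    [[0.001, -0.001, 0.081], [0, 0, 0]],
    [[0.001, -0.001, 0.081], [0, 0, 0]]
  ]
}}

```text
time_s: 8.4
position: [0.4867, -0.0424, 0.0759]
tcp_rot: [[-1.0, -0.0, 0.001], [-0.0, 1.0, -0.0], [-0.001, -0.0, -1.0]]
force: [-0.2, -0.4, -0.0]
opening: 0.287
```

Emit:
{"api": "servo_tool", "payload": {
  "targets": [
    [[0, 0, 0], [0, 0, 0]],
    [[0, 0, 0], [0, 0, 0]],
    [[0, 0, 0], [0, 0, 0]],
    [[0, 0, 0], [0, 0, 0]],
    [[0, 0, 0], [0, 0, 0]],
    [[0, 0, 0], [0, 0, 0]],
    [[0, 0, 0], [0, 0, 0]]
  ],
  "gripper": 0.08
}}

```text
time_s: 9.28
position: [0.4864, -0.0423, 0.0755]
tcp_rot: [[-1.0, -0.0, -0.0], [-0.0, 1.0, 0.0], [0.0, 0.0, -1.0]]
force: [-0.1, -0.6, 0.4]
opening: 0.902
```

Emit:
{"api": "servo_tool", "payload": {
  "targets": [
    [[0, 0, -0.04], [0, 0, 0]],
    [[0, 0, -0.09], [0, 0, 0]],
    [[0, 0, -0.14], [0, 0, 0]],
    [[-0.03, 0.04, -0.19], [0, 0, 0]],
    [[-0.06, 0.08, -0.22], [0, 0, 0]],
    [[-0.09, 0.12, -0.225], [0, 0, 0]],
    [[-0.104, 0.141, -0.225], [0, 0, 0]],
    [[-0.106, 0.143, -0.225], [0, 0, 0]],
    [[-0.106, 0.143, -0.225], [0, 0, 0]],
    [[-0.106, 0.143, -0.225], [0, 0, 0]],
    [[-0.106, 0.143, -0.225], [0, 0, 0]]
  ]
}}

```text
time_s: 10.65
position: [0.592, 0.0998, 0.3006]
tcp_rot: [[-1.0, 0.001, -0.0], [0.001, 1.0, -0.0], [0.0, -0.0, -1.0]]
force: [0.4, 0.3, -0.2]
opening: 0.919
```

```bash
python3 w.py w4; python3 - <<'E'
from h import *
import pickle
c=pickle.load(open("w4.pkl","rb"));I=c["pixels"]
g=cv2.GaussianBlur(I,(3,3),0).astype(int)
m=((g[...,2]-g[...,0]>10)&(g[...,1]>100)).astype(np.uint8)
p=proj(c,[.592,.102,.0745]).astype(int);print(p)
k=np.zeros_like(m);cv2.circle(k,tuple(map(int,p)),75,1,-1);m=cv2.morphologyEx(m*k,cv2.MORPH_CLOSE,np.ones((7,7)))
cs,_=cv2.findContours(m,cv2.RETR_EXTERNAL,cv2.CHAIN_APPROX_NONE)
q=max(cs,key=cv2.contourArea);h=cv2.convexHull(q)
w=np.array([onz(c,*x[0],.0745)[:2] for x in h]);print(w.min(0),w.max(0),cv2.minEnclosingCircle(w.astype(np.float32)))
(u,v),ax,_=cv2.fitEllipse(h);print(u,v,ax,onz(c,u,v,.0745))
cv2.drawContours(I,[h],-1,(0,0,255),1);cv2.imwrite("pics/v4.png",I)
E
```

```text
10.7 [[-1.0, 0.0011, -0.0004, 0.592], [0.0011, 1.0, -0.0001, 0.0998], [0.0004, -0.0001, -1.0, 0.3006]] 0.9200281532519364 [ -1.1  23.9  80.2  -0.   76.  -91. ] [-0.5 -0.1 -0.1]
[327 197]
[0.54538343 0.05174609] [0.63882339 0.15272806] ((0.595242440700531, 0.10234300047159195), 0.05069747194647789)
327.655029296875 196.8030242919922 (97.07946014404297, 106.46372985839844) [0.59149337 0.10233788 0.0745    ]
```

View pics/v4.png

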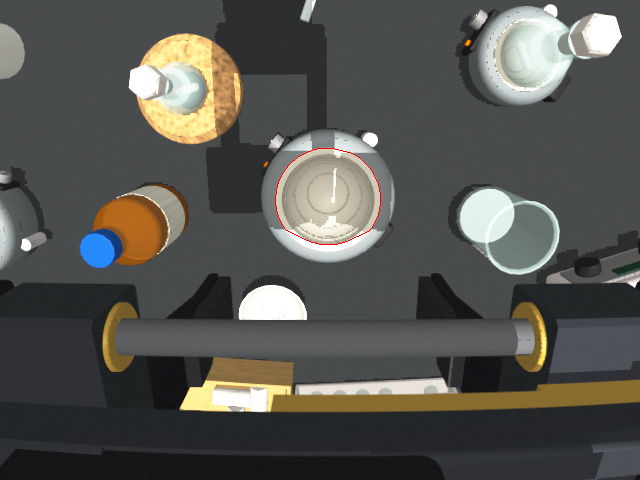

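Small flask stands upright on the ring (stopper 149,82, ball 183,90). The large well is empty, centred at about (327,197), which is about (0.593, 0.102). Going to the large flask.

Emit:
{"api": "servo_tool", "payload": {
  "targets": [
    [[-0.004, -0.04, 0], [0, 0, 0]],
    [[-0.008, -0.09, 0], [0, 0, 0]],
    [[-0.013, -0.14, 0], [0, 0, 0]],
    [[-0.018, -0.19, 0], [0, 0, 0]],
    [[-0.022, -0.24, 0], [0, 0, 0]],
    [[-0.027, -0.29, 0], [0, 0, 0]],
    [[-0.032, -0.34, 0], [0, 0, 0]],
    [[-0.035, -0.38, 0], [0, 0, 0]],
    [[-0.036, -0.394, 0], [0, 0, 0]],
    [[-0.036, -0.394, 0], [0, 0, 0]],
    [[-0.036, -0.394, 0], [0, 0, 0]],
    [[-0.036, -0.394, 0], [0, 0, 0]]
  ]
}}

```text
time_s: 12.2
position: [0.6287, -0.2915, 0.3009]
tcp_rot: [[-1.0, -0.002, 0.0], [-0.002, 1.0, 0.0], [-0.0, 0.0, -1.0]]
force: [-0.1, -0.6, -0.2]
opening: 0.915
```

```bash
python3 w.py w5; python3 - <<'E'
from h import *
import pickle
c=pickle.load(open("w5.pkl","rb"));I=c["pixels"];h=cv2.cvtColor(I,cv2.COLOR_BGR2HSV)
p=proj(c,[.628,-.294,.2]);print(p)
m=((h[...,1]<30)&(h[...,2]>120)).astype(np.uint8)
n,l,st,ce=cv2.connectedComponentsWithStats(m)
for i in range(1,n):
  if st[i,4]>150 and np.hypot(*(ce[i]-p))<150: print(st[i],ce[i],onz(c,*ce[i],.203).round(4))
E
```

```text
12.25 [[-1.0, -0.0022, 0.0, 0.6287], [-0.0022, 1.0, 0.0004, -0.2915], [-0.0, 0.0004, -1.0, 0.3009]] 0.9160562604145976 [ -34.1   32.    65.8    0.    82.2 -124.2] [0.4 0.  0.5]
[321.35693558 232.04929813]
[ 278  139   92  120 7649] [323.27519937 197.79016865] [ 0.6043 -0.2928  0.203 ]
[ 232  290  184   30 4210] [313.8        307.55154394] [ 0.6816 -0.2992  0.203 ]
[ 213  357  200   55 5594] [311.31551662 376.27422238] [ 0.7376 -0.3014  0.203 ]
```

View pics/w5.png

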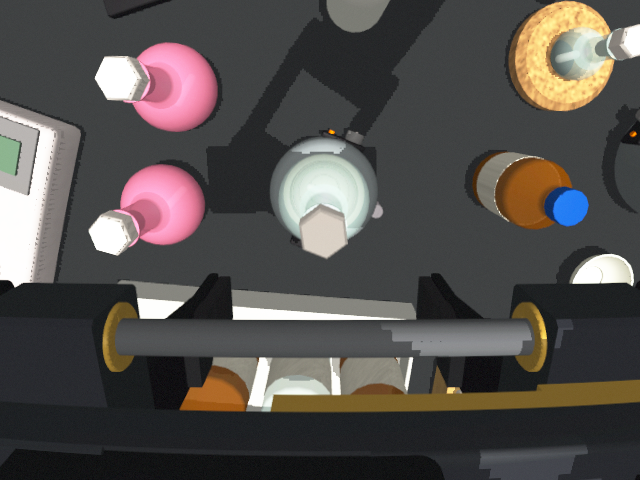

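Large stopper's top face is at about (323,231), which agrees with (0.628, -0.293). Descending partway to settle.

Emit:
{"api": "servo_tool", "payload": {
  "targets": [
    [[0, 0, 0.02], [0, 0, 0]],
    [[0, 0, 0.04], [0, 0, 0]],
    [[0, 0, 0.06], [0, 0, 0]],
    [[0, 0, 0.06], [0, 0, 0]],
    [[0, 0, 0.06], [0, 0, 0]]
  ]
}}

```text
time_s: 12.88
position: [0.6291, -0.2931, 0.2415]
tcp_rot: [[-1.0, -0.001, 0.001], [-0.001, 1.0, -0.001], [-0.001, -0.001, -1.0]]
force: [0.3, 0.0, 0.6]
opening: 0.918
```

Emit:
{"api": "servo_tool", "payload": {
  "targets": [
    [[0.001, 0, 0.025], [0, 0, 0]],
    [[0.001, 0, 0.05], [0, 0, 0]],
    [[0.001, 0, 0.075], [0, 0, 0]],
    [[0.001, 0, 0.092], [0, 0, 0]],
    [[0.001, 0, 0.0975], [0, 0, 0]],
    [[0.001, 0, 0.0975], [0, 0, 0]],
    [[0.001, 0, 0.0975], [0, 0, 0]]
  ]
}}

```text
time_s: 13.75
position: [0.6282, -0.2938, 0.1443]
tcp_rot: [[-1.0, -0.0, 0.002], [-0.0, 1.0, -0.001], [-0.002, -0.001, -1.0]]
force: [0.3, 0.0, -0.2]
opening: 0.922
```

Emit:
{"api": "servo_tool", "payload": {
  "targets": [
    [[0, 0, 0], [0, 0, 0]],
    [[0, 0, 0], [0, 0, 0]],
    [[0, 0, 0], [0, 0, 0]],
    [[0, 0, 0], [0, 0, 0]],
    [[0, 0, 0], [0, 0, 0]],
    [[0, 0, 0], [0, 0, 0]],
    [[0, 0, 0], [0, 0, 0]],
    [[0, 0, 0], [0, 0, 0]],
    [[0, 0, 0], [0, 0, 0]]
  ],
  "gripper": 0.0
}}

```text
time_s: 14.88
position: [0.6275, -0.2932, 0.143]
tcp_rot: [[-1.0, -0.0, -0.0], [-0.0, 1.0, 0.0], [0.0, 0.0, -1.0]]
force: [-0.2, 0.6, 0.1]
opening: 0.362
```

Emit:
{"api": "servo_tool", "payload": {
  "targets": [
    [[0, 0, -0.008], [0, 0, 0]],
    [[0, 0, -0.02], [0, 0, 0]],
    [[0, 0, -0.04], [0, 0, 0]],
    [[0, 0, -0.065], [0, 0, 0]],
    [[0, 0, -0.09], [0, 0, 0]],
    [[0, 0, -0.115], [0, 0, 0]],
    [[0, 0, -0.14], [0, 0, 0]],
    [[0, 0, -0.16], [0, 0, 0]],
    [[0, 0, -0.167], [0, 0, 0]],
    [[0, 0, -0.167], [0, 0, 0]]
  ]
}}

```text
time_s: 16.12
position: [0.6275, -0.2933, 0.3106]
tcp_rot: [[-1.0, -0.0, 0.001], [-0.0, 1.0, -0.001], [-0.001, -0.001, -1.0]]
force: [-0.7, 1.0, -2.2]
opening: 0.362
```

```bash
python3 w.py w6; python3 - <<'E'
from h import *
import pickle
c=pickle.load(open("w6.pkl","rb"));s=eyes.capture("side")
p=proj(s,tool()[:3,3]-[0,0,.05]).astype(int);print(p)
a=cv2.resize(s["pixels"][max(0,p[1]-100):p[1]+140,p[0]-120:p[0]+120],(400,400));b=cv2.resize(c["pixels"],(533,400))
cv2.imwrite("pics/v6.png",np.hstack([a,b])[:,:800])
E
```

```text
16.175 [[-1.0, -0.0002, 0.0008, 0.6275], [-0.0002, 1.0, -0.0006, -0.2933], [-0.0008, -0.0006, -1.0, 0.3106]] 0.3629938904500831 [ -34.3   31.6   65.2   -0.    83.2 -124.3] [-0.6 -0.7 -1.8]
[469 178]
```

View pics/v6.png

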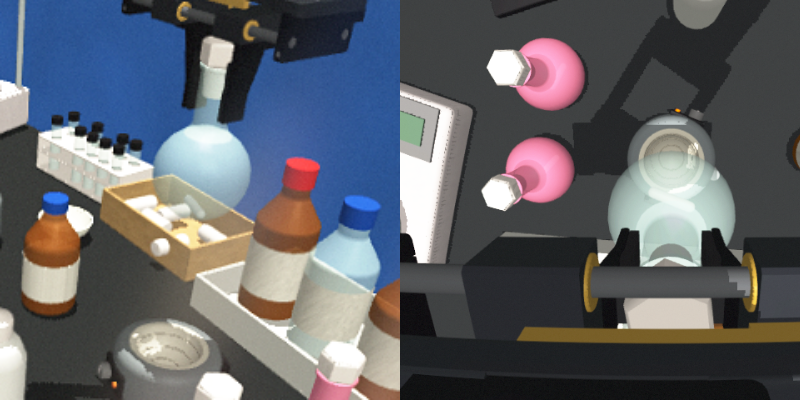

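Large flask is held upright, well clear. Carrying it to the large mantle.

Emit:
{"api": "servo_tool", "payload": {
  "targets": [
    [[0.002, 0.02, 0], [0, 0, 0]],
    [[0.005, 0.06, 0], [0, 0, 0]],
    [[0.009, 0.105, 0], [0, 0, 0]],
    [[0.013, 0.15, 0], [0, 0, 0]],
    [[0.017, 0.195, 0], [0, 0, 0]],
    [[0.021, 0.24, 0], [0, 0, 0]],
    [[0.025, 0.285, 0], [0, 0, 0]],
    [[0.029, 0.33, 0], [0, 0, 0]],
    [[0.032, 0.365, 0], [0, 0, 0]],
    [[0.0345, 0.388, 0], [0, 0, 0]],
    [[0.0345, 0.395, 0], [0, 0, 0]],
    [[0.0345, 0.395, 0], [0, 0, 0]]
  ]
}}

```text
time_s: 17.73
position: [0.5924, 0.1021, 0.3098]
tcp_rot: [[-1.0, -0.001, -0.001], [-0.001, 1.0, -0.0], [0.001, -0.0, -1.0]]
force: [0.6, -0.4, -1.5]
opening: 0.364
```

Emit:
{"api": "servo_tool", "payload": {
  "targets": [
    [[0, 0, 0.02], [0, 0, 0]],
    [[0, 0, 0.045], [0, 0, 0]],
    [[0, 0, 0.07], [0, 0, 0]],
    [[0, 0, 0.085], [0, 0, 0]],
    [[0, 0, 0.09], [0, 0, 0]],
    [[0, 0, 0.09], [0, 0, 0]],
    [[0, 0, 0.09], [0, 0, 0]]
  ]
}}

```text
time_s: 18.6
position: [0.5937, 0.1016, 0.2211]
tcp_rot: [[-1.0, -0.0, 0.002], [-0.0, 1.0, -0.0], [-0.002, -0.0, -1.0]]
force: [0.0, 0.1, -1.2]
opening: 0.362
```

```bash
python3 w.py w7; python3 - <<'E'
from h import *
import pickle
c=pickle.load(open("w7.pkl","rb"));s=eyes.capture("side")
p=proj(s,[.593,.1,.1]).astype(int);print(p)
a=cv2.resize(s["pixels"][p[1]-75:p[1]+75,p[0]-75:p[0]+75],(400,400));b=c["pixels"][80:400,160:480]
cv2.imwrite("pics/v7.png",np.hstack([a,cv2.resize(b,(400,400))]))
E
```

```text
18.65 [[-1.0, -0.0001, 0.0021, 0.5937], [-0.0001, 1.0, -0.0001, 0.1016], [-0.0021, -0.0001, -1.0, 0.2211]] 0.36330173009007694 [ -0.9  28.5  85.7  -0.   65.7 -90.9] [ 0.2  0.7 -1.3]
[321 184]
```

View pics/v7.png

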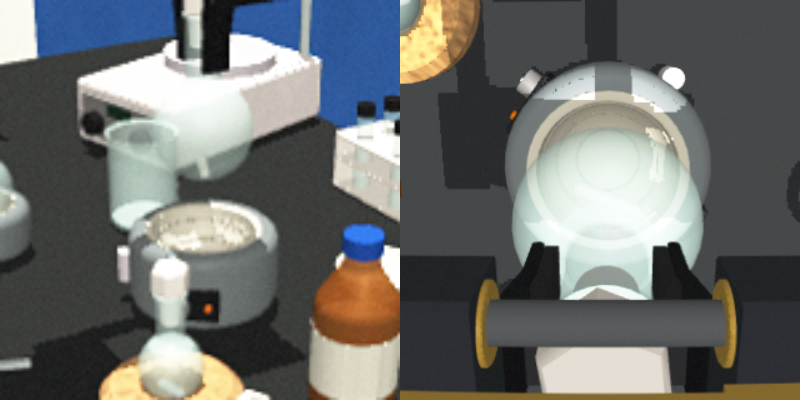

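Ball hovers over the well on the same axis in both views (side: ball ~200, well ~203). Lowering.

Emit:
{"api": "servo_tool", "payload": {
  "targets": [
    [[0, 0, 0.015], [0, 0, 0]],
    [[0, 0, 0.03], [0, 0, 0]],
    [[0, 0, 0.045], [0, 0, 0]],
    [[0, 0, 0.057], [0, 0, 0]],
    [[0, 0, 0.067], [0, 0, 0]],
    [[0, 0, 0.075], [0, 0, 0]],
    [[0, 0, 0.08], [0, 0, 0]],
    [[0, 0, 0.084], [0, 0, 0]],
    [[0, 0, 0.085], [0, 0, 0]],
    [[0, 0, 0.085], [0, 0, 0]]
  ]
}}

```text
time_s: 19.95
position: [0.5931, 0.1017, 0.1353]
tcp_rot: [[-1.0, -0.0, 0.0], [-0.0, 1.0, 0.0], [-0.0, 0.0, -1.0]]
force: [-0.5, -0.4, -3.0]
opening: 0.364
```

Emit:
{"api": "servo_tool", "payload": {
  "targets": [
    [[0, 0, 0.003], [0, 0, 0]],
    [[0, 0, 0.006], [0, 0, 0]],
    [[0, 0, 0.0065], [0, 0, 0]],
    [[0, 0, 0.0065], [0, 0, 0]],
    [[0, 0, 0.0065], [0, 0, 0]]
  ]
}}

```text
time_s: 20.58
position: [0.5929, 0.1017, 0.1285]
tcp_rot: [[-1.0, -0.0, -0.0], [-0.0, 1.0, -0.0], [0.0, -0.0, -1.0]]
force: [0.2, 0.4, -1.4]
opening: 0.366
```

Emit:
{"api": "servo_tool", "payload": {
  "targets": [
    [[0, 0, 0.001], [0, 0, 0]],
    [[0, 0, 0.001], [0, 0, 0]],
    [[0, 0, 0.001], [0, 0, 0]],
    [[0, 0, 0.001], [0, 0, 0]],
    [[0, 0, 0.001], [0, 0, 0]],
    [[0, 0, 0.001], [0, 0, 0]],
    [[0, 0, 0.001], [0, 0, 0]]
  ],
  "gripper": 0.08
}}

```text
time_s: 21.45
position: [0.5929, 0.1017, 0.1275]
tcp_rot: [[-1.0, -0.0, -0.0], [-0.0, 1.0, -0.0], [0.0, -0.0, -1.0]]
force: [0.1, 0.3, 0.3]
opening: 0.913
```

Emit:
{"api": "servo_tool", "payload": {
  "targets": [
    [[0, 0, -0.03], [0, 0, 0]],
    [[0, 0, -0.07], [0, 0, 0]],
    [[0, 0, -0.11], [0, 0, 0]],
    [[0, 0, -0.15], [0, 0, 0]],
    [[0, 0, -0.17], [0, 0, 0]],
    [[0, 0, -0.17], [0, 0, 0]]
  ]
}}

```text
time_s: 22.2
position: [0.5939, 0.1018, 0.2995]
tcp_rot: [[-1.0, -0.0, 0.004], [-0.0, 1.0, -0.0], [-0.004, -0.0, -1.0]]
force: [0.5, 0.2, 0.2]
opening: 0.917
```

```bash
python3 w.py w8; python3 - <<'E'
from h import *
import pickle
c=pickle.load(open("w8.pkl","rb"));s=eyes.capture("side");pickle.dump(s,open("s8.pkl","wb"))
p=proj(s,[.593,.1,.1]).astype(int);print(p,proj(s,[.593,.1015,.191]),proj(c,[.593,.1015,.191]),proj(s,[.457,.293,.168]),proj(c,[.457,.293,.168]))
a=cv2.resize(s["pixels"][p[1]-85:p[1]+65,p[0]-105:p[0]+45],(400,400));b=c["pixels"][0:320,160:480]
cv2.imwrite("pics/v8.png",np.hstack([a,cv2.resize(c["pixels"],(400,300),).repeat(1,0) if 0 else cv2.resize(c["pixels"][:360,200:640],(400,400))]))
E
```

```text
22.25 [[-1.0, -0.0003, 0.0045, 0.5939], [-0.0003, 1.0, -0.0001, 0.1018], [-0.0045, -0.0001, -1.0, 0.2995]] 0.9200399661863711 [ -0.9  24.1  80.3  -0.   75.6 -90.9] [ 0.5  0.4 -0.1]
[321 184] [321.4782814  146.55246764] [324.83553698 228.0257903 ] [234.3392383  141.58480294] [603.03492043  29.03574081]
```

View pics/v8.png

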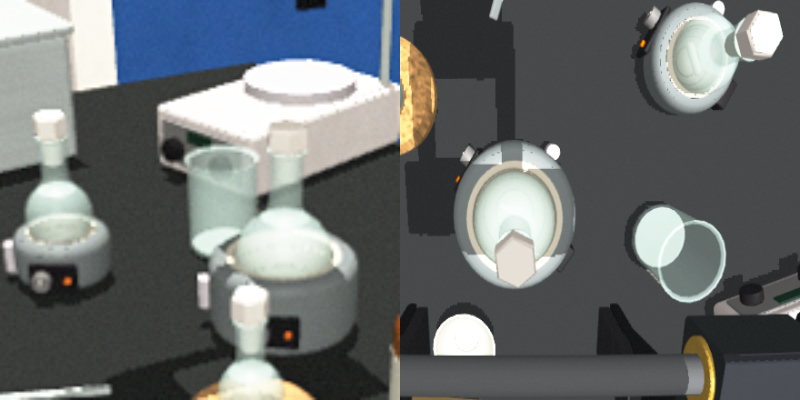

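Large flask is seated, upright and centred. Stoppers are at the predicted pixels, the medium one at about (602,31). Going to the medium flask.

Emit:
{"api": "servo_tool", "payload": {
  "targets": [
    [[0.025, 0.035, 0], [0, 0, 0]],
    [[0.055, 0.075, 0], [0, 0, 0]],
    [[0.085, 0.12, 0], [0, 0, 0]],
    [[0.115, 0.16, 0], [0, 0, 0]],
    [[0.132, 0.186, 0], [0, 0, 0]],
    [[0.1365, 0.1915, 0.02], [0, 0, 0]],
    [[0.1365, 0.1915, 0.03], [0, 0, 0]],
    [[0.1365, 0.1915, 0.03], [0, 0, 0]],
    [[0.1365, 0.1915, 0.03], [0, 0, 0]]
  ]
}}

```text
time_s: 23.42
position: [0.4571, 0.2927, 0.2676]
tcp_rot: [[-1.0, 0.001, 0.0], [0.001, 1.0, -0.0], [-0.0, -0.0, -1.0]]
force: [-0.2, 0.4, -0.4]
opening: 0.923
```

```bash
python3 w.py w9; python3 - <<'E'
from h import *
import pickle
c=pickle.load(open("w9.pkl","rb"));I=c["pixels"]
print(proj(c,[.457,.293,.168]),[ (z,proj(c,[.457,.293,z]).round(1).tolist()) for z in(.147,)])
cv2.imwrite("pics/v9.png",cv2.resize(I[80:360,160:480],(640,560)))
E
```

```text
23.475 [[-1.0, 0.0009, 0.0001, 0.4571], [0.0009, 1.0, -0.0, 0.2927], [-0.0001, -0.0, -1.0, 0.2676]] 0.9154636409075967 [ 20.8  20.8  90.8  -0.   68.3 -69.1] [-0.5  0.7  1.3]
[325.67804947 233.47739505] [(0.147, [325.6, 225.3])]
```

View pics/v9.png

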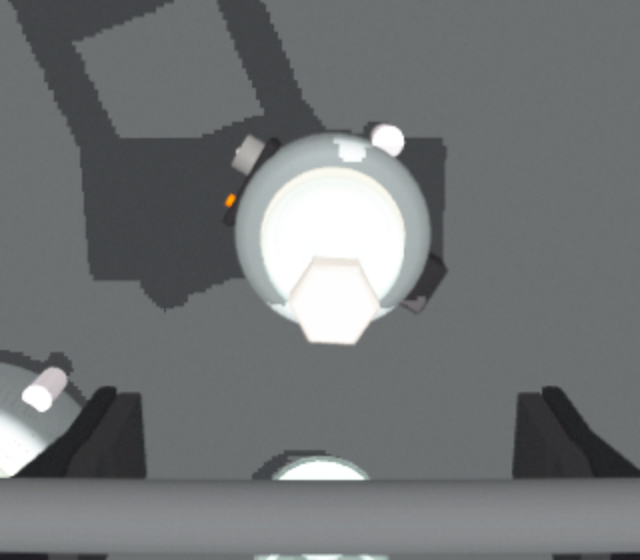

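Stopper is at about (326,231), so the flask is at about (0.456, 0.2935). Descending and gripping.

Emit:
{"api": "servo_tool", "payload": {
  "targets": [
    [[0.001, 0.001, 0.03], [0, 0, 0]],
    [[0.001, 0.001, 0.06], [0, 0, 0]],
    [[0.001, 0.001, 0.09], [0, 0, 0]],
    [[0.001, 0.001, 0.12], [0, 0, 0]],
    [[0.001, 0.001, 0.145], [0, 0, 0]],
    [[0.001, 0.001, 0.157], [0, 0, 0]],
    [[0.001, 0.001, 0.158], [0, 0, 0]],
    [[0.001, 0.001, 0.158], [0, 0, 0]]
  ]
}}

```text
time_s: 24.48
position: [0.4562, 0.2944, 0.1104]
tcp_rot: [[-1.0, -0.0, 0.002], [-0.0, 1.0, 0.001], [-0.002, 0.001, -1.0]]
force: [-0.6, -0.2, -0.2]
opening: 0.92
```

Emit:
{"api": "servo_tool", "payload": {
  "targets": [
    [[0, 0, 0], [0, 0, 0]],
    [[0, 0, 0], [0, 0, 0]],
    [[0, 0, 0], [0, 0, 0]],
    [[0, 0, 0], [0, 0, 0]],
    [[0, 0, 0], [0, 0, 0]],
    [[0, 0, 0], [0, 0, 0]],
    [[0, 0, 0], [0, 0, 0]],
    [[0, 0, 0], [0, 0, 0]],
    [[0, 0, 0], [0, 0, 0]],
    [[0, 0, 0], [0, 0, 0]]
  ],
  "gripper": 0.0
}}

```text
time_s: 25.72
position: [0.4554, 0.2942, 0.1095]
tcp_rot: [[-1.0, -0.0, -0.0], [-0.0, 1.0, 0.0], [0.0, 0.0, -1.0]]
force: [0.1, 0.2, -0.1]
opening: 0.326
```

Emit:
{"api": "servo_tool", "payload": {
  "targets": [
    [[0, 0, -0.008], [0, 0, 0]],
    [[0, 0, -0.02], [0, 0, 0]],
    [[0, 0, -0.04], [0, 0, 0]],
    [[0, 0, -0.065], [0, 0, 0]],
    [[0, 0, -0.09], [0, 0, 0]],
    [[0, 0, -0.12], [0, 0, 0]],
    [[0, 0, -0.15], [0, 0, 0]],
    [[0, 0, -0.18], [0, 0, 0]],
    [[0, 0, -0.2], [0, 0, 0]],
    [[0, 0, -0.205], [0, 0, 0]],
    [[0, 0, -0.205], [0, 0, 0]]
  ]
}}

```text
time_s: 27.1
position: [0.4551, 0.2941, 0.3147]
tcp_rot: [[-1.0, -0.0, 0.0], [-0.0, 1.0, 0.0], [-0.0, 0.0, -1.0]]
force: [-0.1, -0.3, -2.0]
opening: 0.322
```

```bash
python3 w.py w10; python3 - <<'E'
from h import *
import pickle
c=pickle.load(open("w10.pkl","rb"));s=eyes.capture("side")
p=proj(s,tool()[:3,3]-[0,0,.05]).astype(int);print(p)
a=cv2.resize(s["pixels"][max(0,p[1]-60):p[1]+90,p[0]-75:p[0]+75],(400,400));b=cv2.resize(c["pixels"][:360,120:520],(400,400))
cv2.imwrite("pics/v10.png",np.hstack([a,b]))
E
```

```text
27.15 [[-1.0, -0.0002, 0.0002, 0.4551], [-0.0002, 1.0, 0.0001, 0.2941], [-0.0002, 0.0001, -1.0, 0.3147]] 0.3179453004809605 [ 21.   18.1  87.2  -0.   74.7 -69. ] [-0.4  0.4 -2.3]
[229 102]
```

View pics/v10.png

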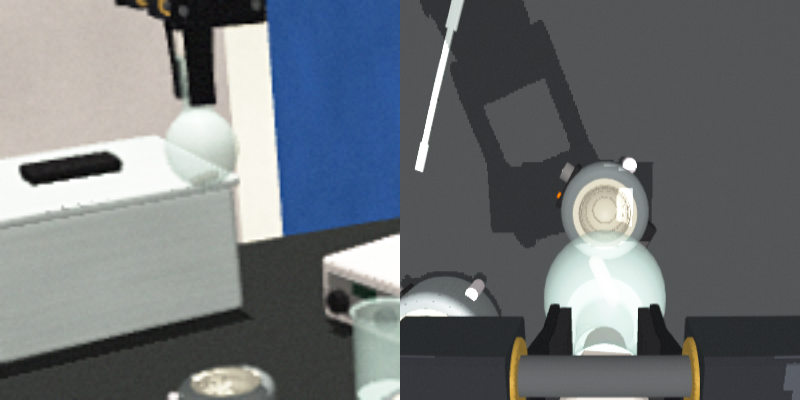

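Medium flask is held upright. The empty small well shows at about (325,189). Carrying it to the medium mantle above everything.

Emit:
{"api": "servo_tool", "payload": {
  "targets": [
    [[-0.006, -0.02, 0], [0, 0, 0]],
    [[-0.018, -0.06, 0], [0, 0, 0]],
    [[-0.032, -0.11, 0], [0, 0, 0]],
    [[-0.047, -0.16, 0], [0, 0, 0]],
    [[-0.062, -0.21, 0], [0, 0, 0]],
    [[-0.077, -0.26, 0], [0, 0, 0]],
    [[-0.091, -0.31, 0], [0, 0, 0]],
    [[-0.106, -0.36, 0], [0, 0, 0]],
    [[-0.121, -0.41, 0], [0, 0, 0]],
    [[-0.135, -0.46, 0], [0, 0, 0]],
    [[-0.15, -0.51, 0], [0, 0, 0]],
    [[-0.162, -0.55, 0], [0, 0, 0]]
  ]
}}

```text
time_s: 28.7
position: [0.6173, -0.2578, 0.3127]
tcp_rot: [[-1.0, 0.001, -0.002], [0.001, 1.0, 0.001], [0.002, 0.001, -1.0]]
force: [0.7, 0.6, -0.8]
opening: 0.321
```

Emit:
{"api": "servo_tool", "payload": {
  "targets": [
    [[-0.008, -0.028, 0], [0, 0, 0]],
    [[-0.0105, -0.037, 0], [0, 0, 0]],
    [[-0.0105, -0.037, 0.02], [0, 0, 0]],
    [[-0.0105, -0.037, 0.05], [0, 0, 0]],
    [[-0.0105, -0.037, 0.08], [0, 0, 0]],
    [[-0.0105, -0.037, 0.11], [0, 0, 0]],
    [[-0.0105, -0.037, 0.125], [0, 0, 0]],
    [[-0.0105, -0.037, 0.13], [0, 0, 0]],
    [[-0.0105, -0.037, 0.13], [0, 0, 0]],
    [[-0.0105, -0.037, 0.13], [0, 0, 0]]
  ]
}}

```text
time_s: 29.95
position: [0.6287, -0.2932, 0.186]
tcp_rot: [[-1.0, -0.0, 0.002], [-0.0, 1.0, -0.001], [-0.002, -0.001, -1.0]]
force: [-0.2, 0.1, -0.5]
opening: 0.324
```

```bash
python3 w.py w11; python3 - <<'E'
from h import *
import pickle
c=pickle.load(open("w11.pkl","rb"));s=eyes.capture("side")
d=pickle.load(open("w10.pkl","rb"));print("small well",onz(d,325,189,.0525).round(4))
d=pickle.load(open("w6.pkl","rb"));print("med well",onz(d,(673-400)*1.2,160*1.2,.062).round(4))
p=proj(s,[.628,-.293,.09]).astype(int);print(p)
a=cv2.resize(s["pixels"][p[1]-90:p[1]+60,p[0]-75:p[0]+75],(400,400));b=cv2.resize(c["pixels"][80:400,160:480],(400,400))
cv2.imwrite("pics/v11.png",np.hstack([a,b]))
E
```

```text
30.0 [[-1.0, -0.0003, 0.0022, 0.6287], [-0.0003, 1.0, -0.0014, -0.2932], [-0.0022, -0.0014, -1.0, 0.186]] 0.31926296699402984 [ -34.2   37.7   73.4    0.    68.7 -124.2] [-1.   0.4 -1.2]
small well [0.4534 0.2942 0.0525]
med well [ 0.6267 -0.2908  0.062 ]
[452 272]
```

View pics/v11.png

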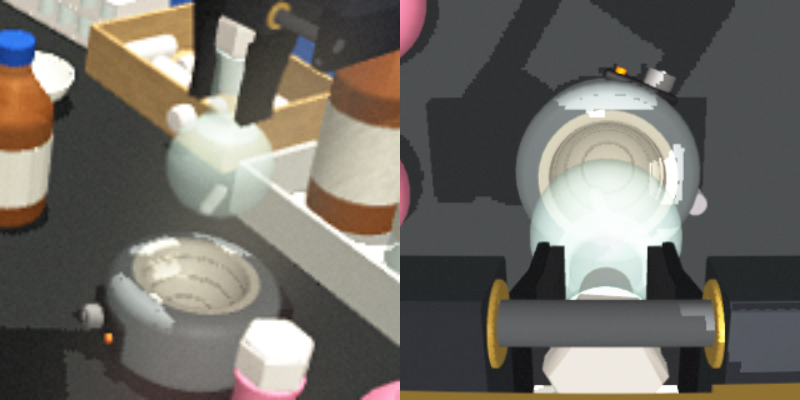

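Ball is over the well (wrist crop: ball 605, well 607). Lowering.

Emit:
{"api": "servo_tool", "payload": {
  "targets": [
    [[0.0005, 0.001, 0.015], [0, 0, 0]],
    [[0.0005, 0.001, 0.03], [0, 0, 0]],
    [[0.0005, 0.001, 0.045], [0, 0, 0]],
    [[0.0005, 0.001, 0.057], [0, 0, 0]],
    [[0.0005, 0.001, 0.066], [0, 0, 0]],
    [[0.0005, 0.001, 0.073], [0, 0, 0]],
    [[0.0005, 0.001, 0.077], [0, 0, 0]],
    [[0.0005, 0.001, 0.078], [0, 0, 0]],
    [[0.0005, 0.001, 0.078], [0, 0, 0]],
    [[0.0005, 0.001, 0.078], [0, 0, 0]]
  ]
}}

```text
time_s: 31.3
position: [0.6278, -0.292, 0.107]
tcp_rot: [[-1.0, -0.0, 0.001], [-0.0, 1.0, -0.001], [-0.001, -0.001, -1.0]]
force: [0.1, -0.9, -0.8]
opening: 0.324
```

Emit:
{"api": "servo_tool", "payload": {
  "targets": [
    [[0, 0, 0.003], [0, 0, 0]],
    [[0, 0, 0.005], [0, 0, 0]],
    [[0, 0, 0.006], [0, 0, 0]],
    [[0, 0, 0.006], [0, 0, 0]],
    [[0, 0, 0.006], [0, 0, 0]]
  ]
}}

```text
time_s: 31.92
position: [0.6277, -0.292, 0.101]
tcp_rot: [[-1.0, -0.0, 0.001], [-0.0, 1.0, -0.0], [-0.001, -0.0, -1.0]]
force: [-0.5, 0.1, 1.9]
opening: 0.322
```

Emit:
{"api": "servo_tool", "payload": {
  "targets": [
    [[0, 0, 0], [0, 0, 0]],
    [[0, 0, 0], [0, 0, 0]],
    [[0, 0, 0], [0, 0, 0]],
    [[0, 0, 0], [0, 0, 0]],
    [[0, 0, 0], [0, 0, 0]],
    [[0, 0, 0], [0, 0, 0]],
    [[0, 0, 0], [0, 0, 0]]
  ],
  "gripper": 0.08
}}

```text
time_s: 32.8
position: [0.6275, -0.2918, 0.1005]
tcp_rot: [[-1.0, -0.0, -0.0], [-0.0, 1.0, 0.0], [0.0, 0.0, -1.0]]
force: [0.2, 0.1, 0.2]
opening: 0.906
```

Emit:
{"api": "servo_tool", "payload": {
  "targets": [
    [[0, 0, -0.03], [0, 0, 0]],
    [[0, 0, -0.07], [0, 0, 0]],
    [[0, 0, -0.11], [0, 0, 0]],
    [[0, 0, -0.15], [0, 0, 0]],
    [[0, 0, -0.19], [0, 0, 0]],
    [[0, 0, -0.2], [0, 0, 0]],
    [[0, 0, -0.2], [0, 0, 0]],
    [[0, 0, -0.2], [0, 0, 0]]
  ]
}}

```text
time_s: 33.8
position: [0.6265, -0.2912, 0.2981]
tcp_rot: [[-1.0, -0.0, -0.004], [-0.0, 1.0, 0.002], [0.004, 0.002, -1.0]]
force: [-1.6, -0.1, -0.3]
opening: 0.917
```

```bash
python3 w.py w12; python3 - <<'E'
from h import *
import pickle
c=pickle.load(open("w12.pkl","rb"));s=eyes.capture("side");pickle.dump(s,open("s12.pkl","wb"))
p=proj(s,[.628,-.293,.09]).astype(int)
print(proj(s,[.628,-.2925,.159]),proj(c,[.628,-.2925,.159]),p)
a=cv2.resize(s["pixels"][p[1]-90:p[1]+60,p[0]-75:p[0]+75],(400,400));b=cv2.resize(c["pixels"][80:400,160:480],(400,400))
cv2.imwrite("pics/v12.png",np.hstack([a,b]))
E
```

```text
33.85 [[-1.0, -0.0001, -0.0036, 0.6265], [-0.0001, 1.0, 0.0024, -0.2912], [0.0036, 0.0024, -1.0, 0.2981]] 0.9200135046326071 [ -34.2   32.1   66.2   -0.    82.  -124.2] [ 0.1  1.4 -0. ]
[458.94506325 236.62427719] [322.94011287 221.73058619] [452 272]
```

View pics/v12.png

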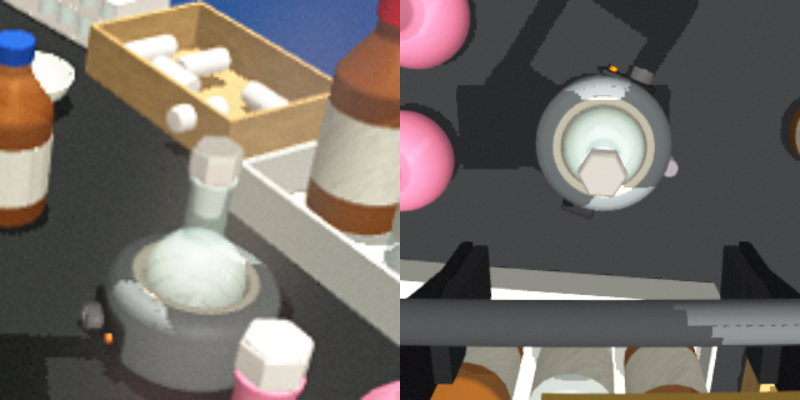

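Medium flask is seated and upright in the medium mantle. I have now viewed 16 pictures, so the rest is by numbers. Going to the small flask on the ring.

Emit:
{"api": "servo_tool", "payload": {
  "targets": [
    [[0.014, 0.025, 0], [0, 0, 0]],
    [[0.039, 0.07, 0], [0, 0, 0]],
    [[0.065, 0.115, 0], [0, 0, 0]],
    [[0.09, 0.16, 0], [0, 0, 0]],
    [[0.116, 0.205, 0], [0, 0, 0]],
    [[0.135, 0.24, 0], [0, 0, 0]],
    [[0.141, 0.2495, 0], [0, 0, 0]],
    [[0.141, 0.2495, 0.03], [0, 0, 0]],
    [[0.141, 0.2495, 0.05], [0, 0, 0]],
    [[0.141, 0.2495, 0.05], [0, 0, 0]],
    [[0.141, 0.2495, 0.05], [0, 0, 0]]
  ]
}}

```text
time_s: 35.28
position: [0.4873, -0.043, 0.2508]
tcp_rot: [[-1.0, 0.0, 0.001], [0.0, 1.0, -0.0], [-0.001, -0.0, -1.0]]
force: [-0.5, 0.4, 0.3]
opening: 0.918
```

```bash
python3 w.py w13; python3 - <<'E'
from h import *
import pickle
c=pickle.load(open("w13.pkl","rb"));I=c["pixels"];h=cv2.cvtColor(I,cv2.COLOR_BGR2HSV)
p=proj(c,[.4864,-.0423,.1295]);print("pred",p)
k=np.zeros(I.shape[:2],np.uint8);cv2.circle(k,tuple(map(int,p)),45,1,-1)
for th in(170,200,220,235):
    m=((h[...,1]<25)&(h[...,2]>th)).astype(np.uint8)*k
    n,l,st,ce=cv2.connectedComponentsWithStats(m);i=1+np.argmax(st[1:,4]);print(th,st[i],ce[i],onz(c,*ce[i],.128).round(4))
E
```

```text
35.325 [[-1.0, 0.0004, 0.0008, 0.4873], [0.0004, 1.0, -0.0004, -0.043], [-0.0008, -0.0004, -1.0, 0.2508]] 0.9200126946314544 [ -18.1   17.6   99.2   -0.    63.2 -108.1] [-0.2 -0.7 -0.1]
pred [326.25748469 223.81797572]
170 [ 302  179   50   64 2211] [326.50158299 209.46404342] [ 0.4763 -0.0421  0.128 ]
200 [ 302  179   50   64 2169] [326.42185339 209.48086676] [ 0.4763 -0.0422  0.128 ]
220 [ 302  181   50   62 2063] [326.61415414 209.79738245] [ 0.4765 -0.042   0.128 ]
235 [302 186  50  35 964] [327.90352697 200.61099585] [ 0.4699 -0.0411  0.128 ]
```

Emit:
{"api": "servo_tool", "payload": {
  "targets": [
    [[0.001, 0.0005, 0.03], [0, 0, 0]],
    [[0.001, 0.0005, 0.065], [0, 0, 0]],
    [[0.001, 0.0005, 0.1], [0, 0, 0]],
    [[0.001, 0.0005, 0.135], [0, 0, 0]],
    [[0.001, 0.0005, 0.16], [0, 0, 0]],
    [[0.001, 0.0005, 0.172], [0, 0, 0]],
    [[0.001, 0.0005, 0.1745], [0, 0, 0]],
    [[0.001, 0.0005, 0.1745], [0, 0, 0]]
  ]
}}

```text
time_s: 36.33
position: [0.4862, -0.0421, 0.0768]
tcp_rot: [[-1.0, -0.0, 0.002], [-0.0, 1.0, -0.001], [-0.002, -0.001, -1.0]]
force: [0.1, -0.9, 1.2]
opening: 0.92
```

Emit:
{"api": "servo_tool", "payload": {
  "targets": [
    [[0, 0, 0], [0, 0, 0]],
    [[0, 0, 0], [0, 0, 0]],
    [[0, 0, 0], [0, 0, 0]],
    [[0, 0, 0], [0, 0, 0]],
    [[0, 0, 0], [0, 0, 0]],
    [[0, 0, 0], [0, 0, 0]],
    [[0, 0, 0], [0, 0, 0]],
    [[0, 0, 0], [0, 0, 0]],
    [[0, 0, 0], [0, 0, 0]],
    [[0, 0, 0], [0, 0, 0]]
  ],
  "gripper": 0.0
}}

```text
time_s: 37.58
position: [0.4854, -0.0418, 0.076]
tcp_rot: [[-1.0, -0.0, -0.0], [-0.0, 1.0, -0.0], [0.0, -0.0, -1.0]]
force: [0.0, -0.3, 0.2]
opening: 0.29
```

Emit:
{"api": "servo_tool", "payload": {
  "targets": [
    [[0, 0, -0.008], [0, 0, 0]],
    [[0, 0, -0.02], [0, 0, 0]],
    [[0, 0, -0.045], [0, 0, 0]],
    [[0, 0, -0.075], [0, 0, 0]],
    [[0, 0, -0.105], [0, 0, 0]],
    [[0, 0, -0.135], [0, 0, 0]],
    [[0, 0, -0.165], [0, 0, 0]],
    [[0, 0, -0.19], [0, 0, 0]],
    [[0, 0, -0.2], [0, 0, 0]],
    [[0, 0, -0.2], [0, 0, 0]]
  ]
}}

```text
time_s: 38.83
position: [0.4855, -0.0418, 0.2767]
tcp_rot: [[-1.0, -0.0, 0.001], [-0.0, 1.0, -0.0], [-0.001, -0.0, -1.0]]
force: [-0.8, -0.9, -0.8]
opening: 0.288
```

Emit:
{"api": "servo_tool", "payload": {
  "targets": [
    [[0.002, 0.02, 0], [0, 0, 0]],
    [[0.006, 0.06, 0], [0, 0, 0]],
    [[0.01, 0.105, 0], [0, 0, 0]],
    [[0.014, 0.15, 0], [0, 0, 0]],
    [[0.018, 0.195, 0], [0, 0, 0]],
    [[0.022, 0.24, 0], [0, 0, 0]],
    [[0.026, 0.285, 0], [0, 0, 0]],
    [[0.029, 0.32, 0], [0, 0, 0]],
    [[0.03, 0.335, 0], [0, 0, 0]],
    [[0.03, 0.336, 0], [0, 0, 0]],
    [[0.03, 0.336, 0], [0, 0, 0]],
    [[0.03, 0.336, 0], [0, 0, 0]]
  ]
}}

```text
time_s: 40.33
position: [0.4556, 0.293, 0.276]
tcp_rot: [[-1.0, 0.001, -0.0], [0.001, 1.0, -0.0], [0.0, -0.0, -1.0]]
force: [0.4, -0.4, -0.9]
opening: 0.282
```

```bash
python3 w.py w14; python3 - <<'E'
from h import *
import pickle
c=pickle.load(open("w14.pkl","rb"));I=c["pixels"]
g=cv2.GaussianBlur(I,(3,3),0).astype(int);m=((g[...,2]-g[...,0]>10)&(g[...,1]>90)).astype(np.uint8)
p=proj(c,[.4555,.294,.0525]);print(p)
k=np.zeros_like(m);cv2.circle(k,tuple(map(int,p)),55,1,-1);m*=k
for r in range(int(p[1])-40,int(p[1])+30,7):
    x=np.where(m[r])[0]
    if len(x)>3: print(r,x[0],x[-1],[onz(c,u,r,.0525)[:2].round(4).tolist() for u in(x[0],(x[0]+x[-1])/2,x[-1])])
y=np.where(m.any(1))[0];print("top row",y[0],onz(c,p[0],y[0],.0525).round(4))
E
```

```text
40.375 [[-1.0, 0.0014, -0.0002, 0.4556], [0.0014, 1.0, -0.0004, 0.293], [0.0002, -0.0004, -1.0, 0.276]] 0.28429737078207606 [ 20.9  20.3  90.3  -0.   69.5 -69. ] [-0.3 -0.8 -0.2]
[326.10311041 197.66339934]
164 323 328 [[0.4236, 0.2911], [0.4236, 0.2935], [0.4236, 0.2958]]
171 305 346 [[0.4301, 0.2743], [0.4301, 0.2934], [0.4302, 0.3126]]
178 275 345 [[0.4366, 0.2459], [0.4367, 0.2789], [0.4367, 0.3118]]
185 294 350 [[0.4433, 0.2637], [0.4433, 0.2901], [0.4434, 0.3166]]
192 292 353 [[0.45, 0.2617], [0.45, 0.2906], [0.4501, 0.3195]]
199 291 354 [[0.4567, 0.2606], [0.4568, 0.2906], [0.4568, 0.3206]]
206 292 353 [[0.4635, 0.2614], [0.4636, 0.2905], [0.4636, 0.3197]]
213 294 357 [[0.4704, 0.2631], [0.4705, 0.2934], [0.4705, 0.3237]]
220 299 353 [[0.4774, 0.2678], [0.4774, 0.2939], [0.4774, 0.32]]
top row 164 [0.4236 0.294  0.0525]
```

Emit:
{"api": "servo_tool", "payload": {
  "targets": [
    [[-0.001, 0, 0.02], [0, 0, 0]],
    [[-0.001, 0, 0.05], [0, 0, 0]],
    [[-0.001, 0, 0.08], [0, 0, 0]],
    [[-0.001, 0, 0.11], [0, 0, 0]],
    [[-0.001, 0, 0.135], [0, 0, 0]],
    [[-0.001, 0, 0.155], [0, 0, 0]],
    [[-0.001, 0, 0.168], [0, 0, 0]],
    [[-0.001, 0, 0.177], [0, 0, 0]],
    [[-0.001, 0, 0.183], [0, 0, 0]],
    [[-0.001, 0, 0.186], [0, 0, 0]],
    [[-0.001, 0, 0.186], [0, 0, 0]]
  ]
}}

```text
time_s: 41.75
position: [0.4565, 0.2942, 0.0902]
tcp_rot: [[-1.0, -0.0, 0.0], [-0.0, 1.0, 0.0], [-0.0, 0.0, -1.0]]
force: [0.6, 0.0, -1.0]
opening: 0.288
```

Emit:
{"api": "servo_tool", "payload": {
  "targets": [
    [[0, 0, 0.003], [0, 0, 0]],
    [[0, 0, 0.005], [0, 0, 0]],
    [[0, 0, 0.0065], [0, 0, 0]],
    [[0, 0, 0.0065], [0, 0, 0]],
    [[0, 0, 0.0065], [0, 0, 0]]
  ]
}}

```text
time_s: 42.38
position: [0.4564, 0.2942, 0.0836]
tcp_rot: [[-1.0, -0.0, -0.0], [-0.0, 1.0, -0.0], [0.0, -0.0, -1.0]]
force: [-0.1, 0.1, -0.6]
opening: 0.289
```

Down to 1 mm above the bottom with no contact force; release and retreat.

Emit:
{"api": "servo_tool", "payload": {
  "targets": [
    [[0, 0, 0.001], [0, 0, 0]],
    [[0, 0, 0.001], [0, 0, 0]],
    [[0, 0, 0.001], [0, 0, 0]],
    [[0, 0, 0.001], [0, 0, 0]],
    [[0, 0, 0.001], [0, 0, 0]],
    [[0, 0, 0.001], [0, 0, 0]],
    [[0, 0, 0.001], [0, 0, 0]]
  ],
  "gripper": 0.08
}}

```text
time_s: 43.25
position: [0.4564, 0.2942, 0.0826]
tcp_rot: [[-1.0, -0.0, 0.0], [-0.0, 1.0, -0.0], [-0.0, -0.0, -1.0]]
force: [0.3, -0.8, -0.0]
opening: 0.909
```

Emit:
{"api": "servo_tool", "payload": {
  "targets": [
    [[0, 0, -0.03], [0, 0, 0]],
    [[0, 0, -0.07], [0, 0, 0]],
    [[0, 0, -0.11], [0, 0, 0]],
    [[0, 0, -0.15], [0, 0, 0]],
    [[0, 0, -0.19], [0, 0, 0]],
    [[0, 0, -0.22], [0, 0, 0]],
    [[0.05, 0.04, -0.22], [0, 0, 0]],
    [[0.05, 0.09, -0.22], [0, 0, 0]],
    [[0.05, 0.14, -0.22], [0, 0, 0]],
    [[0.05, 0.14, -0.22], [0, 0, 0]],
    [[0.05, 0.14, -0.22], [0, 0, 0]],
    [[0.05, 0.14, -0.22], [0, 0, 0]]
  ]
}}

```text
time_s: 44.75
position: [0.4063, 0.4329, 0.3024]
tcp_rot: [[-1.0, 0.001, -0.001], [0.001, 1.0, -0.001], [0.001, -0.001, -1.0]]
force: [-0.4, -0.2, -0.3]
opening: 0.915
```

```bash
python3 - <<'E'
from h import *
import pickle
t=eyes.capture("top");s=eyes.capture("side")
cv2.imwrite("pics/tend.png",t["pixels"])
print(telemetry.read_state()["time_s"])
F={"small":(.4565,.294,.025,.111),"med":(.6278,-.2925,.028,.131),"large":(.593,.1015,.030,.161)}
for n,(x,y,z0,L) in F.items():
    r={}
    for cn,c in(("top",t),("side",s)):
        h=cv2.cvtColor(c["pixels"],cv2.COLOR_BGR2HSV);p=proj(c,[x,y,z0+L-.008])
        k=np.zeros(h.shape[:2],np.uint8);cv2.circle(k,tuple(map(int,p.round())),14,1,-1)
        for th in (150,190):
            m=((h[...,1]<25)&(h[...,2]>th)).astype(np.uint8)*k
            q,l,st,ce=cv2.connectedComponentsWithStats(m)
            if q>1:
                i=min(range(1,q),key=lambda i:np.hypot(*(ce[i]-p))-st[i,4]/50); r[cn,th]=ce[i]; print(n,cn,th,"pred",p.round(1),"seen",ce[i].round(1),st[i].tolist())
    for th in (150,190):
        if ("top",th) in r and ("side",th) in r:
            o1,d1=ray(t,*r["top",th]);o2,d2=ray(s,*r["side",th]);k=np.linalg.lstsq(np.c_[d1,-d2],o2-o1,rcond=None)[0];print(n,th,"tri",((o1+k[0]*d1+o2+k[1]*d2)/2).round(4))
E
```

```text
44.85
small top 150 pred [135.2 222. ] seen [138.2 224.2] [129, 214, 21, 23, 226]
small top 190 pred [135.2 222. ] seen [135.  225.5] [129, 219, 13, 14, 128]
small side 150 pred [235.6 157.1] seen [233.3 154.5] [222, 143, 22, 29, 344]
small side 190 pred [235.6 157.1] seen [233.5 160.4] [227, 153, 12, 19, 110]
small 150 tri [0.449  0.283  0.1399]
small 190 tri [0.4515 0.2975 0.1192]
med top 150 pred [452.5 134.8] seen [451.8 136.1] [439, 128, 24, 21, 250]
med top 190 pred [452.5 134.8] seen [454.3 134.6] [447, 128, 15, 14, 153]
med side 150 pred [458.1 240.9] seen [458.8 238. ] [450, 233, 18, 11, 150]
med side 190 pred [458.1 240.9] seen [458.8 238. ] [450, 233, 18, 11, 150]
med 150 tri [ 0.6259 -0.2914  0.1553]
med 190 tri [ 0.6256 -0.2942  0.1579]
large top 150 pred [236.1 141.7] seen [236.4 142. ] [224, 130, 27, 27, 390]
large top 190 pred [236.1 141.7] seen [235.5 138. ] [228, 130, 17, 17, 211]
large side 150 pred [321.5 150. ] seen [320.7 149.7] [307, 136, 29, 29, 543]
large side 190 pred [321.5 150. ] seen [320.8 148.7] [307, 137, 28, 28, 471]
large 150 tri [0.5913 0.1007 0.1845]
large 190 tri [0.5957 0.1033 0.186 ]
```

```bash
python3 - <<'E'
from h import *
t=cv2.imread("pics/tend.png");g=cv2.cvtColor(t,cv2.COLOR_BGR2GRAY)
for v in range(212,250): print(v,"".join(" .:-=+*#%@"[min(9,int(x)//26)] for x in g[v,120:180]))
c=eyes.capture("side");g=cv2.cvtColor(c["pixels"],cv2.COLOR_BGR2GRAY);print()
for v in range(142,205): print(v,"".join(" .:-=+*#%@"[min(9,int(x)//26)] for x in g[v,210:265]))
for p in([.4565,.294,.136],[.4565,.294,.113],[.4565,.294,.0525]):print(proj(c,p))
E
```

```text
212 :::::::::::::::::::::::-===++++++++++++====--:::::::::::::::
213 ::::::::::::::::..:::-==++++++++++++++++++===-::::::::::::::
214 ::::::::::::::::..::-==+++++*********++++++===-:::::::::::::
215 :::::::::::::::::::-=++++**##%%%%%%%##**+++++==--:::::::::::
216 :::::::::::::::::--=+++*##%%%@@@@@@%%%%#**++++==--::::::::::
217 ::::::::::::::::-==+++*#%%@@@%%%%%%%@@@%%#*++++==-::::::::::
218 :::::::::::::::-=++++*#%@@@%%##**###%%%@%%#*++++==-::..:::::
219 ::::::::::::-=+*##*++#%@@%%***++******#%@%%#*+++==--::..::::
220 ::::::::::-+*%%%@%%*+#%%%#*********+++*#%%%%**+++==-::...:::
221 :::::::::-+%@@@@@@@%**###*#####****++++*#%%%#*++++=--::...::
222 :::::::::-#@@@@@@@@@%*+**#######****++++*#%%%#*+++==-:::....
223 :::::::::=%@@@@@@@@@%#++***######*****+++*#%@%#*++==--::....
224 :::::::::+%@@@@@@@@@@%+==+***######***++++#%@%#*+++==-:::...
225 ::::::::-#@@@@@@@@@@@#+===++***#####***++=+%%%%*+++==-:::...
226 ::::::::=%@@@@@@@@@@%*===+++****####***++==*%@%#*++==-:::...
227 ::::::::+%@@@@@@@@@@%*===+++****####****++=+%%%#*+++=-::::..
228 ::::::::=#%@@@@@@@@@%*==+*+=****####****++=+#%%#*+++=--:
[... 4534 characters left out ...]
-------:::::::::
195 . .....-*#*=----=======+++++++========--------:::::::::
196 .....  :+##=-----=-===============--==---------::::::::
197 ...... :+##+-----------------------===---------:.::::::
198 ........=##*-----......:::::::::..--=---------:::::::::
199 ...... .=##*----:         .... ....--=--------:::::::::
200   ......-**+=---:  .:::.   .      .-----------:.:::::::
201  ...... .:--:---:..-+*+-.  .    . .-=--------:...::::::
202 ........ . ..:---.-+***+-.    .. . -=-------::. .::::::
203 ........... ..---:==++++=:    -=-  :-------:..   .:::::
204  ....... .....:-::--+*-=-. . :=*=  -------::.... .:::::
[235.27960027 154.02210331]
[236.17708037 162.80611312]
[238.47176256 185.0810602 ]
```

The small flask looks slightly leaned. I'll quantify the tilt and check for any creep.

```bash
python3 - <<'E'
from h import *
t=eyes.capture("top");s=eyes.capture("side")
for a,b,n in(((134.7,225.0),(233.4,155),"stopper top"),):
    o1,d1=ray(t,*a);o2,d2=ray(s,*b);k=np.linalg.lstsq(np.c_[d1,-d2],o2-o1,rcond=None)[0];P=(o1+k[0]*d1+o2+k[1]*d2)/2
    print(n,P.round(4),"gap",np.linalg.norm(o1+k[0]*d1-o2-k[1]*d2).round(4));print("topray z.134",onz(t,*a,.134).round(4))
# well rim lining ring in top view (outer cloth edge): fit
g=t["pixels"].astype(int);m=((g[...,2]-g[...,0]>6)&(g[...,1]>150)).astype(np.uint8)
k=np.zeros_like(m);cv2.circle(k,(154,230),22,1,-1);m*=k
ys,xs=np.where(m);print(len(xs),xs.min(),xs.max(),ys.min(),ys.max());h=cv2.convexHull(np.c_[xs,ys].astype(np.int32))
(u,v),ax,_=cv2.fitEllipse(h);print("well",(u,v),ax,onz(t,u,v,.0525).round(4))
old=cv2.imread("pics/tend.png");print("diff",np.abs(old[205:250,120:180].astype(int)-g[205:250,120:180]).mean())
for n,(x0,x1,y0,y1) in {"amber":(322,366,125,180),"beaker":(135,190,125,175),"wash":(405,455,222,270)}.items():
    o=cv2.imread("pics/top0.png")[y0:y1,x0:x1].astype(int);print(n,np.abs(o-g[y0:y1,x0:x1]).mean().round(2))
E
```

```text
stopper top [0.4499 0.291  0.1355] gap 0.0013
topray z.134 [0.4496 0.2918 0.134 ]
384 133 167 214 248
well (150.15550231933594, 230.45896911621094) (34.190589904785156, 35.05293655395508) [0.4563 0.2933 0.0525]
diff 0.9408641975308641
amber 0.69
beaker 0.64
wash 0.6
```

Seated height is right (stopper top at 135.5 mm, 136 expected). The lean is about 0.08 rad, below the 0.2 limit, and it isn't moving. The bystanders' picture patches are unchanged. Handing in.

```bash
python3 -c "
from h import *
print(telemetry.read_state()['time_s'],order.hand_in())"
```

```text
the job is handed in; nothing more can be done
45.0 None
```

All three flasks are now in the mantles of their own size, and I handed the job in at 45 s of the 102 s allowed. I moved the small flask to the cork ring, then the large and medium flasks into their mantles, then the small flask from the ring into its own.

- **Large and medium:** Both look centred, upright and fully down, with their stoppers within a few pixels (a few mm) of where they should be in the top and side views.
- **Small:** It is at full depth, with the stopper top measured at 135.5 mm against 136 mm expected. It leans about 0.08 rad, under the 0.2 rad limit, and did not move between two successive pictures. I left the lean rather than risk touching it again.
- **Bystanders:** The patches around the amber bottle, beaker and wash bottle in the top view are unchanged from the start.
- **Gripper:** It is open and clear of everything.
- **Disagreements:** Two rough position fixes of the small flask's stopper came out 8 to 13 mm off. The colour masks had picked up the neck and shadowed areas, so I measured it again from the pixel pattern. I had used all 16 picture views by then, so I checked the small flask's final placement from pixel measurements, not by eye.

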